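# Turn over the drilling pad of the voucher drill

## Task

The white plastic drilling pad on the pulled-out carriage of the paper drill is worn on top. Lift it off its two pins, turn it over so that its unmarked face is up, and seat it flat and fully down on both pins again; then push the carriage all the way in under the drill until it stops. Leave the other things on the desk where they are.

Things in the scene. Friction and masses are not known exactly. Their poses are not given: they have to be found in the camera images.
- drill: Grey bench paper drill, fixed. Origin on the desk under the middle of its base; x is the level direction in which the carriage is pushed in, z is up. Base 400 mm long (x) by 200 mm wide, top 28 mm above the desk, with two guide strips 12 mm high at y = -63 and 63 mm. A column stands at x = 107 to 183 mm, 326 mm high.
- carriage (a joint): Sliding carriage, in m: 0 = pulled out (as it starts), 0.150 = fully home against its stop under the drill. Slides along the drill's x with about 2 N friction plus 8 N per m/s, and stays where left. Its plate is 108 mm wide, top 41 mm above the desk. On it stands the pad block, 50 mm (x) by 74 mm (y), top 76 mm above the desk; the pad overhangs it by 6 mm at its x edges, 5 mm at its y edges.
- seat (a point): Point on the carriage where the middle of the seated pad lies: 83 mm above the desk, 7 mm above the pad block. Axes parallel to the drill's; at drill x = -150 mm, y = 0 with the carriage out. Two steel pins rise 9.5 mm from the block, straight for 5 mm, then tapered: 12 mm diameter at x = +17 mm from this point (towards the drill head), 8 mm diameter at x = -20 mm, both at y = 0.
- big_pin (a point): Point on the axis of the 12 mm pin, at the height of the middle of the seated pad (83 mm above the desk).
- handle (a point): Middle of the carriage's black round handle bar: 16 mm thick, 96 mm long along the drill's y, axis 85 mm above the desk, 115 mm in front of the seat (x = -115 mm from it). It tops an upright end plate 10 mm thick that reaches down to the carriage plate. The bar is clear for 70 mm on either side along the drill's x; push it or grip it from above.
- pad: Drilling pad: flat white plastic plate 62 mm (x) by 84 mm (y) by 14 mm (z), 0.08 to 0.14 kg. Origin in its middle; z points out of the worn face, which has a cluster of small dark drill rings near one short side; the other face is plain. Through holes at y = 0: 14 mm diameter at x = +17 mm, 10 mm diameter at x = -20 mm. Starts seated, worn face up, axes parallel to the drill's.
- big_hole (a point): Point in the pad on the axis of its large hole, at mid-thickness. The pad goes back turned over about its own x axis: x as before, large hole on the large pin towards the drill head, y and z reversed; end for end the holes miss the pins. Holes are 2 mm wider than their pins. The pad can be gripped across its 62 mm width and stands by itself on a 62 by 14 mm end.
- vouchers: Bystander: stack of paper slips, 150 by 100 by 39 mm, beside the drill. Origin under its middle.
- stamp: Bystander: black and grey self-inking stamp, 62 by 44 mm, 93 mm tall, standing near the carriage. Origin under its middle.
- roll: Bystander: white till roll standing on end, 80 mm diameter, 80 mm tall. Origin under its middle.
- calculator: Bystander: dark printing calculator, 240 by 190 mm, 58 mm tall with a paper roll on its rear reaching 104 mm. Origin under its middle.
- coin_tray: Bystander: dark coin tray with four compartments, 120 by 180 by 30 mm. Origin under its middle.
- pen_pot: Bystander: grey pot of pens, 72 mm diameter, 95 mm tall, pens to 165 mm. Origin under its middle.
- stapler: Bystander: black stapler, 135 by 36 mm, 50 mm tall. Origin under its middle.
- brush: Bystander: chip brush lying flat, 180 mm long, 42 mm wide, 20 mm thick, beside the drill's base. Origin under its middle.
- head (a point): Middle of the front face of the drill's overhanging head, at drill x = -45 mm, y = 12 mm, 262 mm up. From it the head reaches back (+x) to the column; it is 105 mm wide, underside 202 mm and top 352 mm above the desk. The bit hangs to 130 mm above the desk at drill x = 0, y = 22 mm. A three-spoke feed wheel on the head's -y side reaches x = -35 to 150 mm, y = -85 mm, 165 to 320 mm up.
- clear_patch (a point): Point on the bare desk top (height 0), always in this place: the middle of a patch about 190 mm (fore and aft) by 200 mm (across) that is free of things, between the carriage's handle, the stapler, the coin tray and the calculator; handy for standing the pad down to take a new grip.
There are look-alikes about, which are no part of the job. Of the things that look like the pad, the largest one is meant.

How it is judged:
On the way, in this order (a step that is already met when the one before it is completed fails the run):
1. the pad is lifted off its pins (distance between pad and seat above 0.04 m), for 0.1 s.
2. the pad lies turned over, fully down on both pins, while the carriage is still out (angle between pad's own z axis and vertical above 3.07 rad and distance between pad and seat below 0.004 m and distance between big_hole and big_pin below 0.005 m and value of joint carriage below 0.12 m), for 0.2 s.
At the end, for the whole second after the job is handed in: The pad lies at rest on the pad block with its worn face down (within 4 degrees), its middle within 4 mm of the seat point and its large hole within 5 mm of the large pin's point, so it is fully down on both pins, and the carriage is within 4 mm of its stop under the drill (angle between pad's own z axis and vertical above 3.07 rad and distance between pad and seat below 0.004 m and distance between big_hole and big_pin below 0.005 m and value of joint carriage above 0.146 m and linear speed of pad below 0.02 m/s); the robot touches nothing.
It fails at once if another thing on the desk is moved by more than 30 mm (distance of any of vouchers, stamp, roll, calculator, coin_tray, pen_pot, stapler, brush from where it was at the start of the episode above 0.03 m).
It also fails if it takes over 64 s, if anything falls off the work surface, if the arm or the gripper's body presses on something with over 40 N, if the wrist force passes 120 N, or if a joint passes its speed limit or range.

## Robot

A 7-joint arm with a two-finger parallel gripper is mounted at the origin on the work surface. World frame = base frame: x ahead of the robot, y to its left, z up, the work surface at z = 0. Lengths are in m, angles in rad, forces in N, time in s.
With the tool pointing down it reaches from about 0.425 to 0.925 m from the base axis. Payload 6.8 kg.
Tool frame: the origin (TCP) lies on the mounting face of the last link; the fingertips stand 173 mm ahead of it and the grasp point (between the pads) lies 155 mm ahead of it (hold_point_z is the distance from the TCP to the grasp point, in m); x points along the fingers, y is the direction in which the jaws open and shut, and the axes are right-handed (so a half turn about x gives the same grasp; the last joint's range is limited). The gripper opens to 85 mm and grips with 20 to 120 N. Pads are 22 mm wide; open, the fingers measure 114 mm over their backs; the gripper's body (76 mm by 85 mm) begins 54 mm behind the grasp point. The pads swing forward as they close: fully open they stand 13 mm farther back than shut.
Start: joints at [-1.371, 0.477, 0.022, 1.555, -0.011, 1.109, -0.083], TCP at [0.204, 0.643, 0.405] pointing down, gripper open.
Joint ranges: [-2.96, 2.96], [-0.34, 2.1], [-1.41, 1.46], [0.24, 2.44], [-1.37, 4.51], [0.17, 1.92], [-2.96, 2.96]. Speed limits (rad/s): [2.39, 2.39, 3.14, 3.14, 3.14, 3.14, 3.14].

## Interface

Orientations are given as a rotation vector (axis times angle).
In Python, from rig import state, grab_frame, camera_info, sign_off, hold_point_z gives the robot as it stands.
- The arm moves only by the tool step_arm, never from a script. Its argument "targets" is a list of rows, each an object of numbers: "hand": the finger opening in mm, from 0 to 85.4; "tx", "ty", "tz": the shift along the tool's x, y, z in mm; "turn": the turn about the tool's x in degrees. In form: [{"hand": .., "tx": .., "ty": .., "tz": .., "turn": ..}, ...]. A call has 1 to 20 rows; each row is the pose to reach, as a shift and turn from the pose commanded when the call began, along the tool's axes at that moment; what a row does not reach only later rows make up. A row lasts 1/12 s, in which the tool goes at most 41.7 mm and 7.16 degrees, less where a joint would pass 70% of its speed; a pose out of reach is approached as far as the arm can. A call with a gripper value outside its range is refused whole. The fingers move at their own pace and stop on an object; "newtons" is the grip in N (left out, the last holds). Time passes only in rows, so rows that repeat a pose let the fingers close. It gives the time, the measured TCP pose, the force and the opening at its end, in the units of the state.
- state(): the state, without advancing time (a new reading comes with each control period).
- grab_frame(name): name is "scene" or "top" or "wrist"; returns the picture (400x640x3 uint8, red, green, blue); there is no depth.
- camera_info(name): a dict with "camera_matrix" (3x3 intrinsics, pixels), "R" (3x3) and "t" (3): a world point X has camera coordinates R X + t; the wrist camera has in their place "mount" (4x4, takes a point from camera to tool coordinates, whose origin is the TCP and whose axes are the tool frame's). Camera axes: x right, y down, z forward; pixel columns grow to the right and rows downward; lengths in m; the calibration is good to about 2 mm. The wrist camera is an equidistant fisheye: a pixel r from the principal point sees the ray r / f radians off the axis. A picture is of the moment at which its call begins: read the wrist's pose just before it. camera_info takes no time and is no camera call.
- sign_off(): hands the job in, once; it reports no verdict.
The state is a dict: "time_s": time; "joint_positions": joint angles; "joint_velocities": joint speeds; "tau": joint torques, N m; "tcp_pos": TCP position; "tcp_rot": TCP orientation; "force": force on the tool from outside, world axes, zero at the start; "torque": the same for the moment, N m; "gripper_width": finger opening in m.
Only numpy, scipy, OpenCV 4.12 (cv2) and the standard library are available. Lean on these libraries where they do the work, as an engineer would, in place of code of your own. Each camera call takes 0.05 s, during which the arm holds its last target.

## Working session

There is one attempt and no reset: what is moved stays moved. The work goes in short steps, Python scripts to look and compute and a tool call to move; the robot and the scene stay as the last step left them, time stands still between calls to the robot, and variables do not carry over. Pictures are saved under pics/ and viewed, and the job is handed in when it is done.

Besides the shell and the picture viewer there is one more tool, called after "Request:" as name(argument=value, ...) on one line, values as JSON. step_arm: Moves the arm, as the interface text tells. Its arguments: {"type":"object","properties":{"targets":{"type":"array","items":{"type":"object","properties":{"hand":{"type":"number"},"tx":{"type":"number"},"ty":{"type":"number"},"tz":{"type":"number"},"turn":{"type":"number"}}}},"newtons":{"type":"number"}},"required":["targets"]}

```bash
ls; mkdir -p pics
python3 - <<'E'
from rig import *
import cv2
s=state();print({k:s[k] for k in ['time_s','tcp_pos','tcp_rot','gripper_width','joint_positions']},hold_point_z)
for n in ['scene','top','wrist']:
    cv2.imwrite(f'pics/{n}0.png',grab_frame(n)[:,:,::-1]); print(n,camera_info(n))
E
```

```text
pics
{'time_s': 0.0, 'tcp_pos': array([0.20442194, 0.64301316, 0.40373122]), 'tcp_rot': array([ 0.24013667,  1.55739282, -0.24298971]), 'gripper_width': 0.0854348202372732, 'joint_positions': array([-1.37109163,  0.47779369,  0.022358  ,  1.55644876, -0.0114914 ,
        1.10929359, -0.08308661])} 0.1547
scene {'camera_matrix': array([[511.57580857,   0.        , 316.51275234],
       [  0.        , 511.57580857, 201.57680976],
       [  0.        ,   0.        ,   1.        ]]), 'R': array([[-0.82566684,  0.56398314, -0.01404563],
       [ 0.44327088,  0.63314224, -0.63454064],
       [-0.34897734, -0.53014519, -0.77276186]]), 't': array([ 0.48809285, -0.11394328,  1.93203346])}
top {'camera_matrix': array([[511.23210394,   0.        , 315.80165215],
       [  0.        , 511.23210394, 194.72548994],
       [  0.        ,   0.        ,   1.        ]]), 'R': array([[-0.01569867, -0.99960182, -0.02344699],
       [-0.99741774,  0.01729935, -0.06970349],
       [ 0.07008135,  0.02229219, -0.99729217]]), 't': array([0.00331561, 0.57182697, 1.52689057])}
wrist {'camera_matrix': array([[309.70691629,   0.        , 320.6069946 ],
       [  0.        , 309.70691629, 199.6803136 ],
       [  0.        ,   0.        ,   1.        ]]), 'mount': array([[ 6.35515821e-04, -3.04247465e-01,  9.52592818e-01,
         3.06578759e-02],
       [ 9.99998923e-01, -1.06700393e-03, -1.00793157e-03,
         5.57069719e-04],
       [ 1.32308091e-03,  9.52592432e-01,  3.04246459e-01,
        -7.85808560e-02],
       [ 0.00000000e+00,  0.00000000e+00,  0.00000000e+00,
         1.00000000e+00]])}
```

View pics/scene0.png

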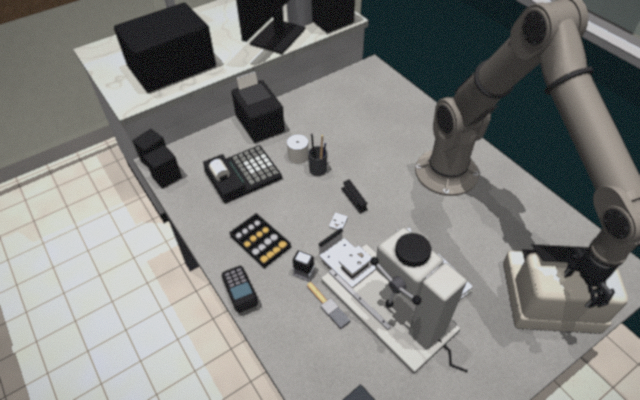

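View pics/top0.png

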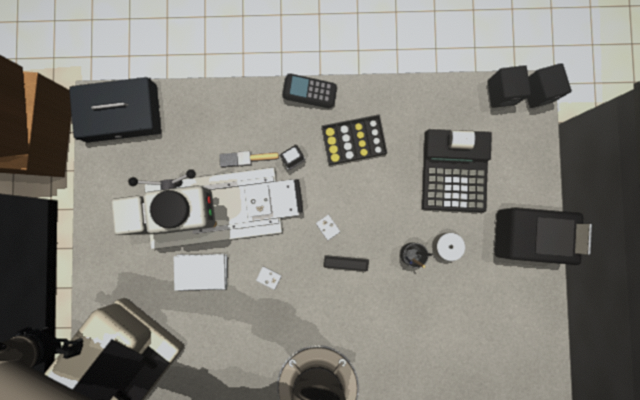

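View pics/wrist0.png

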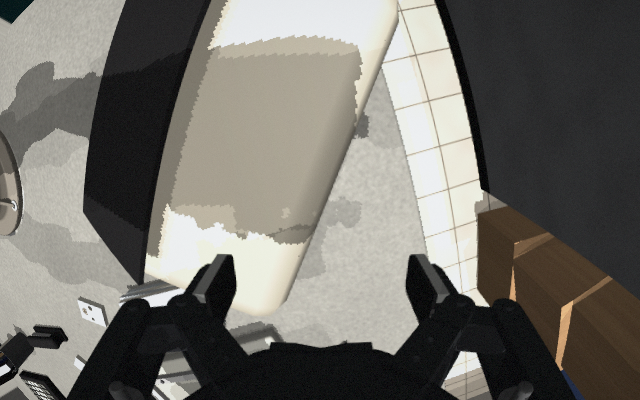

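Run:
```python
from rig import *
import numpy as np
from scipy.spatial.transform import Rotation as R
print(R.from_rotvec(state()['tcp_rot']).as_matrix().round(4))
```

```text
[[-3.00e-04  3.03e-01  9.53e-01]
 [-1.40e-03  9.53e-01 -3.03e-01]
 [-1.00e+00 -1.50e-03  1.00e-04]]
```

Run:
```python
import cv2
a=cv2.imread('pics/top0.png');cv2.imwrite('pics/topc.png',cv2.resize(a[130:290,180:380],None,fx=4,fy=4,interpolation=cv2.INTER_CUBIC)[:600])
b=cv2.imread('pics/scene0.png');cv2.imwrite('pics/scenec.png',cv2.resize(b[200:350,280:480],None,fx=4,fy=4,interpolation=cv2.INTER_CUBIC)[:600])
```

```text
(no output)
```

View pics/topc.png

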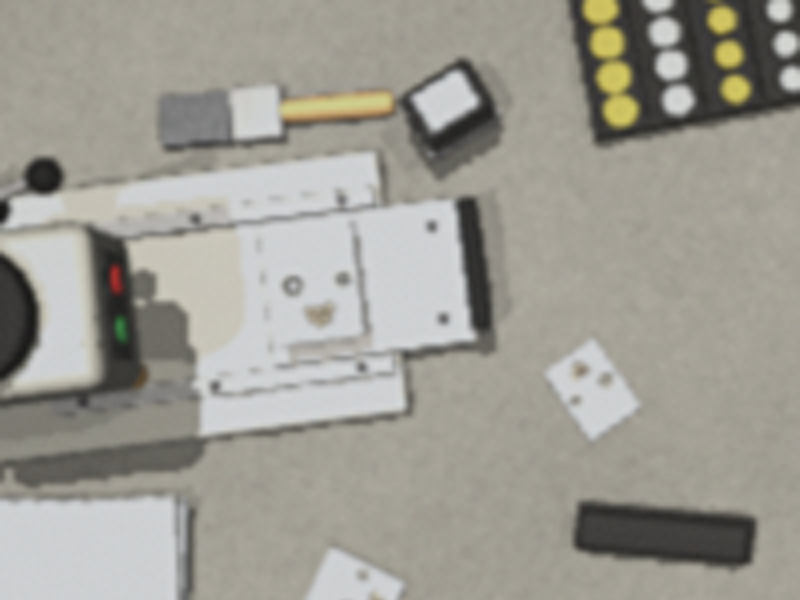

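View pics/scenec.png

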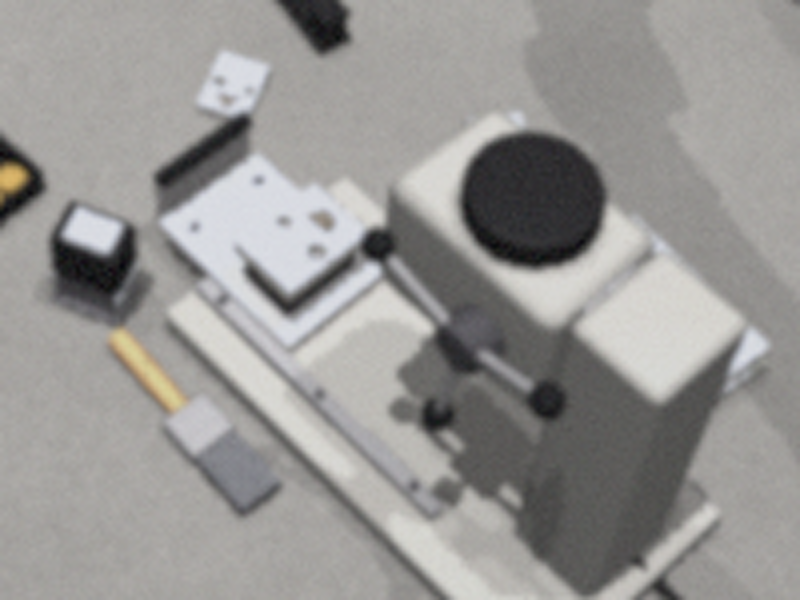

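```bash
cat > h.py <<'E'
from rig import *
import numpy as np, cv2
from scipy.spatial.transform import Rotation as R
def ray(cam,u,v,z):
    c=camera_info(cam);K=c['camera_matrix'];Rm=c['R'];t=c['t']
    d=Rm.T@np.array([(u-K[0,2])/K[0,0],(v-K[1,2])/K[1,1],1]);o=-Rm.T@t
    return o+d*(z-o[2])/d[2]
def wray(u,v,z,p,rv):
    c=camera_info('wrist');K=c['camera_matrix'];M=c['mount'];T=R.from_rotvec(rv).as_matrix()
    a=np.array([(u-K[0,2])/K[0,0],(v-K[1,2])/K[1,1]]);r=np.linalg.norm(a)
    d=np.r_[a/r*np.sin(r),np.cos(r)]
    d=T@M[:3,:3]@d;o=p+T@M[:3,3]
    return o+d*(z-o[2])/d[2]
def wproj(X,p,rv):
    c=camera_info('wrist');K=c['camera_matrix'];M=c['mount'];T=R.from_rotvec(rv).as_matrix()
    x=M[:3,:3].T@(T.T@(np.array(X)-p)-M[:3,3])
    rr=np.hypot(x[0],x[1]);th=np.arctan2(rr,x[2])
    return K[:2,2]+K[0,0]*th*x[:2]/rr
E
python3 - <<'E'
from h import *
for n,(c,r),z in [('big',(292,286),.088),('small',(343,279),.088),('h1',(468,198),.093),('h2',(482,330),.093),('base corner',(378,153),.028),('base corner2',(408,410),.028),('stampTop',(452,98),.093),('stapler',(665,532),.05),('look',(592,390),.014),('tray corner',(598,140),.03),('tray2',(570,0),.03)]:
    print(n,ray('top',180+c/4-.4,130+r/4-.4,z).round(4))
print('calc',ray('top',422,210,.05))
E
```

```text
big [0.5517 0.1758 0.088 ]
small [0.5561 0.1388 0.088 ]
h1 [0.6129 0.0471 0.093 ]
h2 [0.5173 0.0382 0.093 ]
base corner [0.655  0.1187 0.028 ]
base corner2 [0.4607 0.0981 0.028 ]
stampTop [0.686  0.0577 0.093 ]
stapler [ 0.3684 -0.0919  0.05  ]
look [ 0.4735 -0.0401  0.014 ]
tray corner [ 0.6615 -0.0479  0.03  ]
tray2 [ 0.7687 -0.0286  0.03  ]
calc [ 0.51915835 -0.31903729  0.05      ]
```

```bash
cat >> h.py <<'E'
def shift(target,s=None,P=None):
    s=s or state(); T=R.from_rotvec(s['tcp_rot']).as_matrix()
    return (T.T@(np.array(target)-s['tcp_pos'])*1000).round(1)
E
python3 - <<'E'
from h import *
a=shift([.42,.12,.404]);print(a,shift([.55,.14,.38]))
E
```

```text
[   0.6 -433.2  363.9] [  24.5 -374.7  481.7]
```

Request:
step_arm(targets=[{"hand": 85, "tx": 0, "ty": -31, "tz": 26, "turn": 0}, {"hand": 85, "tx": 0, "ty": -62, "tz": 52, "turn": 0}, {"hand": 85, "tx": 0, "ty": -93, "tz": 78, "turn": -6}, {"hand": 85, "tx": 0, "ty": -124, "tz": 104, "turn": -12}, {"hand": 85, "tx": 0, "ty": -155, "tz": 130, "turn": -18}, {"hand": 85, "tx": 0, "ty": -186, "tz": 156, "turn": -23.3}, {"hand": 85, "tx": 0, "ty": -217, "tz": 182, "turn": -23.3}, {"hand": 85, "tx": 0, "ty": -248, "tz": 208, "turn": -23.3}, {"hand": 85, "tx": 0, "ty": -279, "tz": 234, "turn": -23.3}, {"hand": 85, "tx": 0, "ty": -310, "tz": 260, "turn": -23.3}, {"hand": 85, "tx": 0, "ty": -341, "tz": 286, "turn": -23.3}, {"hand": 85, "tx": 0, "ty": -372, "tz": 312, "turn": -23.3}, {"hand": 85, "tx": 0, "ty": -403, "tz": 338, "turn": -23.3}, {"hand": 85, "tx": 0, "ty": -433, "tz": 364, "turn": -23.3}, {"hand": 85, "tx": 0, "ty": -420, "tz": 395, "turn": -23.3}, {"hand": 85, "tx": 5, "ty": -400, "tz": 430, "turn": -23.3}, {"hand": 85, "tx": 15, "ty": -385, "tz": 465, "turn": -23.3}, {"hand": 85, "tx": 24, "ty": -375, "tz": 482, "turn": -23.3}, {"hand": 85, "tx": 24, "ty": -375, "tz": 482, "turn": -23.3}])

```text
time_s: 1.73
tcp_pos: [0.5531, 0.1405, 0.3786]
tcp_rot: [-0.078, 1.57, 0.076]
force: [-0.6, 0.9, 0.3]
gripper_width: 0.085
```

Run:
```python
from h import *
s=state();print(s['time_s'],s['tcp_pos'],s['tcp_rot'],R.from_rotvec(s['tcp_rot']).as_matrix().round(4),s['joint_positions'].round(2))
cv2.imwrite('pics/w1.png',grab_frame('wrist')[:,:,::-1])
for y in (0,):
    print(wproj([.5517,.1758,.09],s['tcp_pos'],s['tcp_rot']))
```

```text
1.7333 [0.55307049 0.14050602 0.37858503] [-0.07844996  1.5697521   0.07613677] [[-3.000e-04 -9.830e-02  9.952e-01]
 [-1.500e-03  9.952e-01  9.830e-02]
 [-1.000e+00 -1.500e-03 -4.000e-04]] [-0.59  0.34  0.29  1.85 -0.11  0.97  1.42]
[360.68711523 197.71997076]
```

View pics/w1.png

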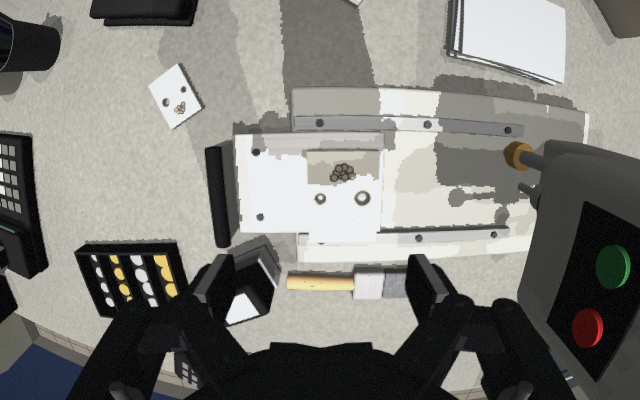

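Run:
```python
from h import *
s=state();p,r=s['tcp_pos'],s['tcp_rot']
b=wray(362.5,198,.0875,p,r);m=wray(320.5,198.5,.0875,p,r);print(b,m,b-m)
for q in [(307,151),(383,151),(381,242),(306,242)]:
  print(wray(*q,.09,p,r))
a=cv2.imread('pics/w1.png')[120:260,270:410];cv2.imwrite('pics/w1c.png',cv2.resize(a,None,fx=4,fy=4,interpolation=cv2.INTER_CUBIC))
```

```text
[0.55047414 0.1775286  0.0875    ] [0.55457861 0.14045712 0.0875    ] [-0.00410446  0.03707149  0.        ]
[0.51321572 0.12502591 0.09      ]
[0.50640061 0.18925807 0.09      ]
[0.59062582 0.20071732 0.09      ]
[0.59693379 0.13114421 0.09      ]
```

View pics/w1c.png

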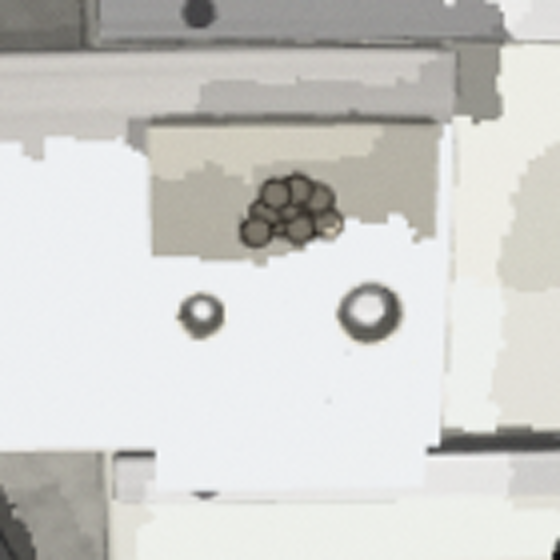

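Run:
```python
from h import *
print(shift([.5749,.1619,.29]),shift([.5749,.1619,.238]))
```

```text
[89.  19.5 25.8] [141.   19.6  25.9]
```

Request:
step_arm(newtons=20, targets=[{"hand": 85, "tx": 20, "ty": 19.5, "tz": 26, "turn": -0.4}, {"hand": 85, "tx": 50, "ty": 19.5, "tz": 26, "turn": -0.4}, {"hand": 85, "tx": 85, "ty": 19.5, "tz": 26, "turn": -0.4}, {"hand": 85, "tx": 115, "ty": 19.5, "tz": 26, "turn": -0.4}, {"hand": 85, "tx": 135, "ty": 19.5, "tz": 26, "turn": -0.4}, {"hand": 85, "tx": 141, "ty": 19.5, "tz": 26, "turn": -0.4}, {"hand": 85, "tx": 141, "ty": 19.5, "tz": 26, "turn": -0.4}])

```text
time_s: 2.37
tcp_pos: [0.573, 0.1617, 0.2386]
tcp_rot: [-0.084, 1.573, 0.083]
force: [0.0, 0.4, 0.4]
gripper_width: 0.0853
```

Run:
```python
from h import *
s=state();print(s['tcp_pos'],s['force'],s['gripper_width'])
cv2.imwrite('pics/w2.png',grab_frame('wrist')[:,:,::-1])
```

```text
[0.572955   0.16168165 0.23859885] [0.02630184 0.38766278 0.35530265] 0.08528861532643849
```

View pics/w2.png

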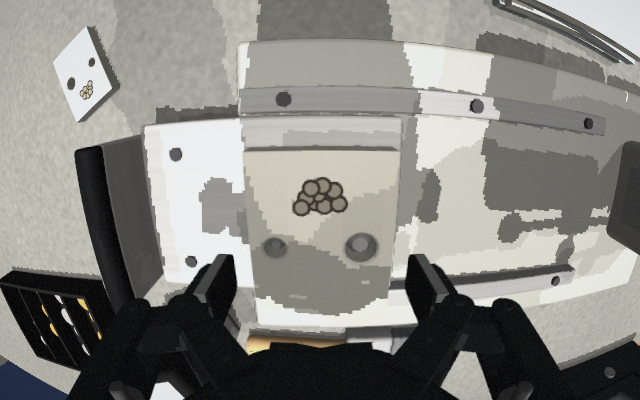

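Request:
step_arm(newtons=20, targets=[{"hand": 55, "tx": 0, "ty": 0, "tz": 0, "turn": 0}, {"hand": 55, "tx": 0, "ty": 0, "tz": 0, "turn": 0}, {"hand": 55, "tx": 0, "ty": 0, "tz": 0, "turn": 0}, {"hand": 55, "tx": 0, "ty": 0, "tz": 0, "turn": 0}, {"hand": 55, "tx": 0, "ty": 0, "tz": 0, "turn": 0}, {"hand": 55, "tx": 0, "ty": 0, "tz": 0, "turn": 0}, {"hand": 55, "tx": 0, "ty": 0, "tz": 0, "turn": 0}, {"hand": 55, "tx": 0, "ty": 0, "tz": 0, "turn": 0}])

```text
time_s: 3.08
tcp_pos: [0.5749, 0.162, 0.2417]
tcp_rot: [-0.082, 1.566, 0.084]
force: [-1.3, -0.6, 8.2]
gripper_width: 0.0611
```

Request:
step_arm(targets=[{"hand": 55, "tx": -4, "ty": 0, "tz": 0, "turn": 0}, {"hand": 55, "tx": -8, "ty": 0, "tz": 0, "turn": 0}, {"hand": 55, "tx": -14, "ty": 0, "tz": 0, "turn": 0}, {"hand": 55, "tx": -25, "ty": 0, "tz": 0, "turn": 0}, {"hand": 55, "tx": -40, "ty": 0, "tz": 0, "turn": 0}, {"hand": 55, "tx": -55, "ty": 0, "tz": 0, "turn": 0}, {"hand": 55, "tx": -60, "ty": 0, "tz": 0, "turn": 0}, {"hand": 55, "tx": -60, "ty": 0, "tz": 0, "turn": 0}])

```text
time_s: 3.75
tcp_pos: [0.5748, 0.1619, 0.3017]
tcp_rot: [-0.082, 1.566, 0.084]
force: [0.2, -0.0, -0.7]
gripper_width: 0.0613
```

Run:
```python
from h import *
s=state();print(s['tcp_pos'],s['force'],s['gripper_width'])
cv2.imwrite('pics/w3.png',grab_frame('wrist')[:,:,::-1])
b=grab_frame('scene')[:,:,::-1];cv2.imwrite('pics/s3.png',cv2.resize(b[200:350,280:480],None,fx=4,fy=4,interpolation=cv2.INTER_CUBIC))
```

```text
[0.57479042 0.16193693 0.30174931] [ 0.20303584 -0.00198908 -0.73540567] 0.061261389150245954
```

View pics/w3.png

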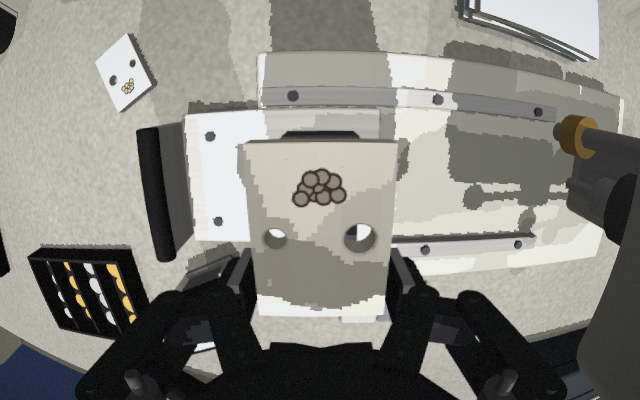

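View pics/s3.png

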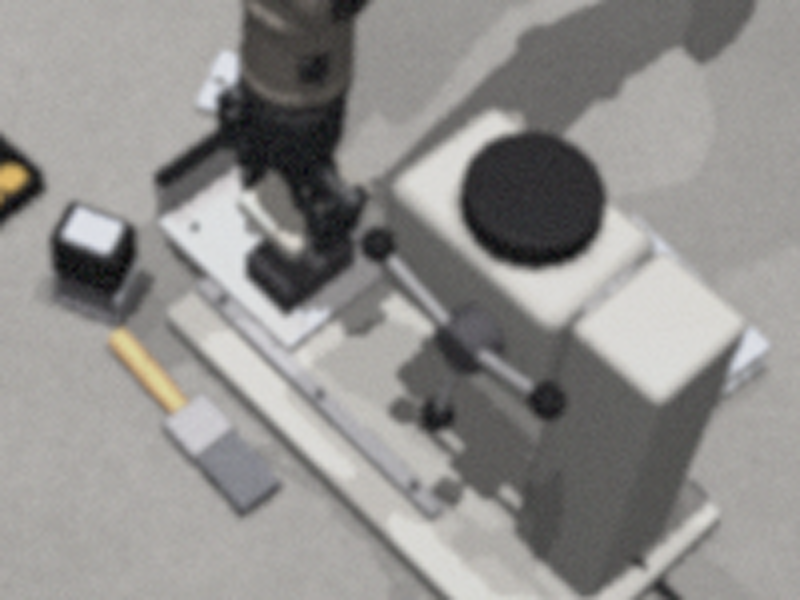

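Run:
```python
from h import *
p=np.array([0.572955,0.16168165,0.23859885]);r=np.array([-0.084, 1.573, 0.083])
d=np.array([-.103,.9947]);dy=np.array([-.9947,-.103])
b=wray(362,246.5,.09,p,r)[:2];m=wray(275,245.5,.09,p,r)[:2];print(b,m,b-17e-3*d,m+20e-3*d,b-m)
for q in [(245,151),(400,151)]: print(wray(*q,.09,p,r)[:2])
```

```text
[0.55089437 0.17762921] [0.55435    0.14069477] [0.55264537 0.16071931] [0.55229    0.16058877] [-0.00345563  0.03693444]
[0.51515191 0.12631627]
[0.50873343 0.18679001]
```

Request:
step_arm(targets=[{"hand": 55, "tx": 0, "ty": 0, "tz": -30, "turn": 0}, {"hand": 55, "tx": 10, "ty": 0, "tz": -60, "turn": 0}, {"hand": 55, "tx": 30, "ty": 0, "tz": -70, "turn": 0}, {"hand": 55, "tx": 50, "ty": 0, "tz": -70, "turn": 0}, {"hand": 55, "tx": 57, "ty": 0, "tz": -70, "turn": 0}, {"hand": 55, "tx": 60, "ty": 0, "tz": -70, "turn": 0}, {"hand": 55, "tx": 62, "ty": 0, "tz": -70, "turn": 0}, {"hand": 55, "tx": 64, "ty": 0, "tz": -70, "turn": 0}, {"hand": 55, "tx": 66, "ty": 0, "tz": -70, "turn": 0}, {"hand": 55, "tx": 66, "ty": 0, "tz": -70, "turn": 0}])

```text
time_s: 4.68
tcp_pos: [0.5035, 0.1542, 0.2338]
tcp_rot: [-0.084, 1.574, 0.083]
force: [-9.1, -1.0, 10.9]
gripper_width: 0.0618
```

Run:
```python
from h import *
s=state();print(s['tcp_pos'],s['force'],s['gripper_width'])
cv2.imwrite('pics/w4.png',grab_frame('wrist')[:,:,::-1])
b=grab_frame('scene')[:,:,::-1];cv2.imwrite('pics/s4.png',cv2.resize(b[200:350,280:480],None,fx=4,fy=4,interpolation=cv2.INTER_CUBIC))
```

```text
[0.50349842 0.15420371 0.23376777] [-9.11944047 -0.97885162 10.90393355] 0.06183271052682667
```

View pics/w4.png

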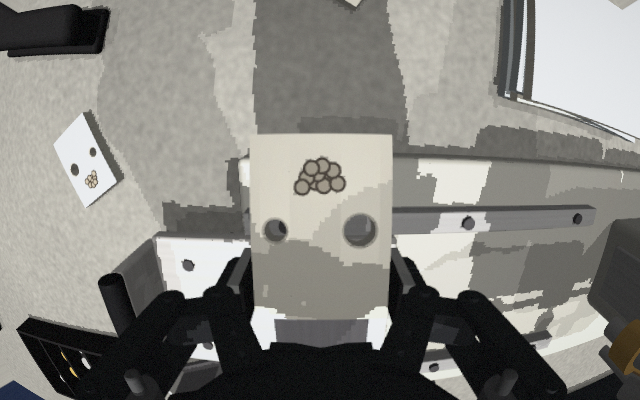

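View pics/s4.png

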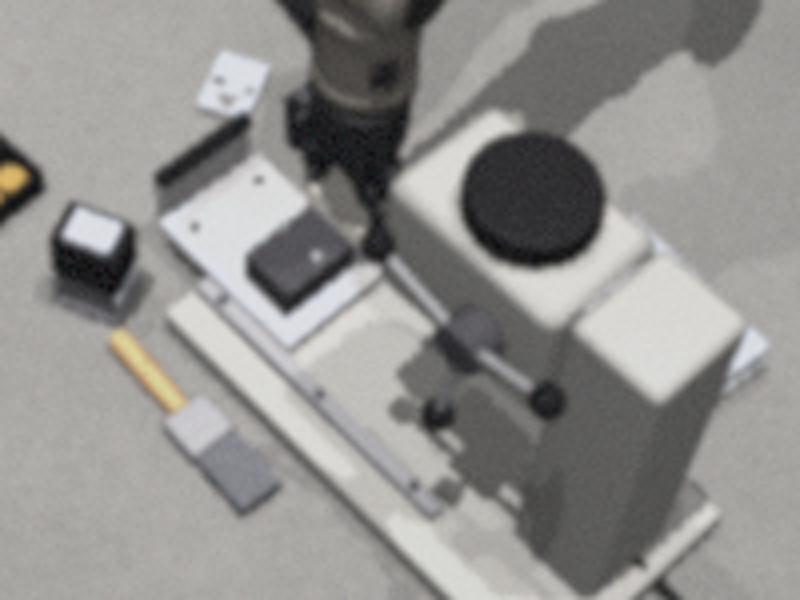

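```bash
cat >> h.py <<'E'
def tilt(rows,p,rv,L=64.,drop=.1587,half=.007):
    # rows: pixel row of worn-face far edge centre ; returns theta
    T=R.from_rotvec(rv).as_matrix()
    out=[]
    for th in range(-10,100,2):
        a=np.radians(th); # tool coords: x down, z away ; pad long end toward -z, tilted down
        u=np.array([np.sin(a),0,-np.cos(a)]);n=np.array([-np.cos(a),0,-np.sin(a)])
        X=np.array([drop,0,0])+u*L/1000+n*half
        l=wproj(p+T@(X+[0,-.031,0]),p,rv);r_=wproj(p+T@(X+[0,.031,0]),p,rv)
        B=np.array([drop,.017,0])+u*(L-42)/1000+n*half
        out.append((th,l.round(0),r_.round(0),wproj(p+T@B,p,rv).round(0)))
    return out
E
python3 - <<'E'
from h import *
s=state()
for o in tilt(0,s['tcp_pos'],s['tcp_rot'])[::3]:print(*o)
E
```

```text
-10 [234. 151.] [403. 151.] [359. 246.]
-4 [239. 145.] [399. 145.] [359. 241.]
2 [243. 141.] [395. 140.] [358. 237.]
8 [247. 138.] [392. 138.] [358. 234.]
14 [250. 138.] [388. 138.] [357. 231.]
20 [253. 139.] [385. 139.] [357. 229.]
26 [256. 141.] [382. 141.] [356. 228.]
32 [259. 145.] [380. 145.] [356. 227.]
38 [261. 149.] [378. 149.] [355. 226.]
44 [263. 155.] [376. 155.] [354. 226.]
50 [265. 161.] [374. 161.] [354. 227.]
56 [267. 168.] [372. 168.] [353. 228.]
62 [268. 175.] [371. 175.] [353. 229.]
68 [270. 183.] [370. 183.] [352. 231.]
74 [271. 191.] [368. 191.] [352. 234.]
80 [272. 199.] [368. 199.] [352. 236.]
86 [273. 208.] [367. 208.] [351. 239.]
92 [273. 217.] [366. 217.] [351. 242.]
98 [274. 226.] [366. 226.] [351. 246.]
```

Request:
step_arm(targets=[{"hand": 55, "tx": 2, "ty": 0, "tz": 0, "turn": 0}, {"hand": 55, "tx": 4, "ty": 0, "tz": 0, "turn": 0}, {"hand": 55, "tx": 6, "ty": 0, "tz": 0, "turn": 0}, {"hand": 55, "tx": 8, "ty": 0, "tz": 0, "turn": 0}, {"hand": 55, "tx": 8, "ty": 0, "tz": 0, "turn": 0}])

```text
time_s: 5.2
tcp_pos: [0.5045, 0.1542, 0.2267]
tcp_rot: [-0.083, 1.571, 0.083]
force: [-9.0, -1.5, 17.1]
gripper_width: 0.0616
```

Run:
```python
from h import *
s=state();print(s['tcp_pos'],s['force'],s['gripper_width'])
cv2.imwrite('pics/w5.png',grab_frame('wrist')[:,:,::-1])
```

```text
[0.50449077 0.15422375 0.22665207] [-8.98293889 -1.46956821 17.09422616] 0.061625455478593924
```

View pics/w5.png

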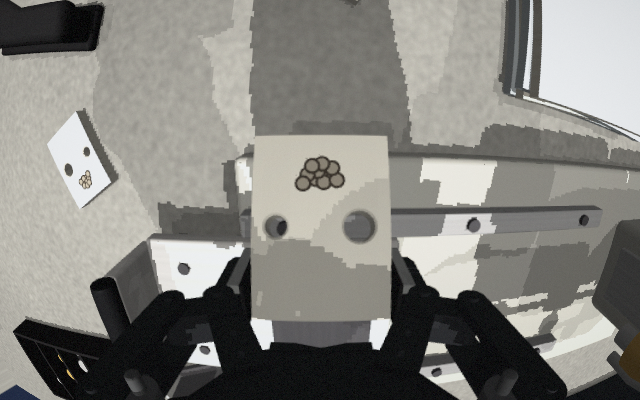

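```bash
cat >> h.py <<'E'
from scipy.optimize import least_squares
def fitpad(obs,p,rv,face=+1,x0=(.15,0,-.0,.2,0)):
    """obs: list of ((padx,pady) mm, (u,v)); face +1 worn, -1 plain. tool-frame pad pose: centre (cx,cy,cz), tilt th (+y end going tool-down) , yaw"""
    T=R.from_rotvec(rv).as_matrix()
    def pts(q):
        cx,cy,cz,a,yw=q
        ux=np.array([0,1,0.]);uy=np.array([np.sin(a),0,-np.cos(a)]);n=np.array([-np.cos(a),0,-np.sin(a)])
        Rx=R.from_rotvec([yw,0,0]).as_matrix()
        return [np.array([cx,cy,cz])+Rx@(ux*o[0][0]/1e3+uy*o[0][1]/1e3+n*face*.007) for o in obs]
    def f(q): return np.concatenate([wproj(p+T@X,p,rv)-o[1] for X,o in zip(pts(q),obs)])
    r=least_squares(f,x0);return r.x,r.fun
E
python3 - <<'E'
from h import *
def rep(n,q,f): print(n,'c mm',(q[:3]*1e3).round(1),'th,yaw',np.degrees(q[3:]).round(1),'res',f.round(1))
def ob(a,b,c,d,e,g):return [((-31,42),a),((31,42),b),((-31,-42),c),((31,-42),d),((17,0),e),((-20,0),g)]
s=state();p,r=s['tcp_pos'],s['tcp_rot']
rep('w5',*fitpad(ob((252,135),(389,135),(251,320),(391,320),(360,227),(276,226)),p,r))
p=np.array([.5748,.1619,.3017]);r=np.array([-.082,1.566,.084])
rep('w3',*fitpad(ob((244,144),(397,143),(259,315),(383,318),(359,237),(275,237)),p,r))
E
```

```text
w5 c mm [160.2   0.8 -23.7] th,yaw [24.2  0. ] res [ 1.4 -0.4 -0.6 -0.6  0.3  0.1 -0.2  0.   0.2 -0.1 -1.1  0.9]
w3 c mm [160.1   0.6 -20.9] th,yaw [2.9 0.1] res [ 1.1 -1.5 -1.  -0.5 -0.7  0.7 -0.1 -2.3  0.5  1.8 -0.1  1.7]
```

Request:
step_arm(targets=[{"hand": 55, "tx": 1, "ty": 0, "tz": -2, "turn": 0}, {"hand": 55, "tx": 2, "ty": 0, "tz": -4, "turn": 0}, {"hand": 55, "tx": 4, "ty": 0, "tz": -5, "turn": 0}, {"hand": 55, "tx": 6, "ty": 0, "tz": -6, "turn": 0}, {"hand": 55, "tx": 7, "ty": 0, "tz": -6, "turn": 0}, {"hand": 55, "tx": 7, "ty": 0, "tz": -6, "turn": 0}])

```text
time_s: 5.75
tcp_pos: [0.5012, 0.1541, 0.2212]
tcp_rot: [-0.081, 1.563, 0.084]
force: [-2.2, -0.8, 18.9]
gripper_width: 0.0617
```

Run:
```python
from h import *
s=state();print(s['tcp_pos'],s['force'],s['gripper_width'])
cv2.imwrite('pics/w6.png',grab_frame('wrist')[:,:,::-1])
```

```text
[0.50124315 0.15414721 0.22117191] [-2.20054942 -0.84310936 18.90100402] 0.06169601082650502
```

View pics/w6.png

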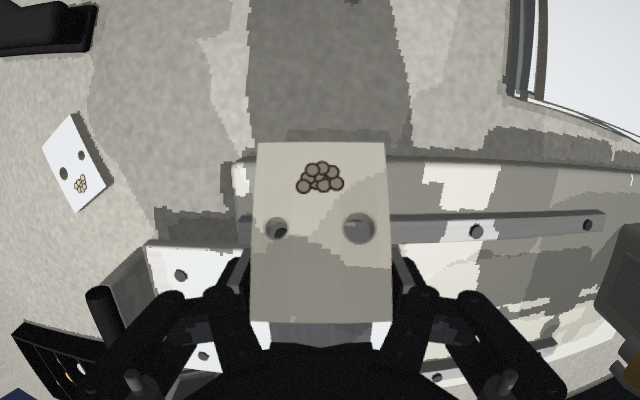

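```bash
cat >> h.py <<'E'
def rep(n,q,f): print(n,'c mm',(q[:3]*1e3).round(1),'th,yaw',np.degrees(q[3:]).round(1),'res',f.round(1))
def ob(a,b,c,d,e,g):return [((-31,42),a),((31,42),b),((-31,-42),c),((31,-42),d),((17,0),e),((-20,0),g)]
E
python3 - <<'E'
from h import *
s=state();p,r=s['tcp_pos'],s['tcp_rot']
rep('w6',*fitpad(ob((256,142),(384,142),(250,322),(393,322),(359.5,228),(276,229)),p,r))
E
```

```text
w6 c mm [162.1   0.7 -21.2] th,yaw [32.3 -0.3] res [ 0.5  0.4  0.3 -0.4  0.1  0.6 -0.3 -0.2 -0.2  0.1 -0.3 -0.5]
```

Request:
step_arm(targets=[{"hand": 55, "tx": -20, "ty": 0, "tz": 0, "turn": 0}, {"hand": 55, "tx": -50, "ty": 0, "tz": 0, "turn": 0}, {"hand": 55, "tx": -75, "ty": 0, "tz": 10, "turn": 0}, {"hand": 55, "tx": -85, "ty": 0, "tz": 40, "turn": 0}, {"hand": 55, "tx": -85, "ty": 0, "tz": 75, "turn": 0}, {"hand": 55, "tx": -85, "ty": 0, "tz": 110, "turn": 0}, {"hand": 55, "tx": -85, "ty": 0, "tz": 140, "turn": 0}, {"hand": 55, "tx": -75, "ty": 0, "tz": 154, "turn": 0}, {"hand": 55, "tx": -50, "ty": 0, "tz": 154, "turn": 0}, {"hand": 55, "tx": -28, "ty": 0, "tz": 154, "turn": 0}, {"hand": 55, "tx": -20, "ty": 0, "tz": 154, "turn": 0}, {"hand": 55, "tx": -20, "ty": 0, "tz": 154, "turn": 0}])

```text
time_s: 6.8
tcp_pos: [0.6514, 0.1699, 0.2362]
tcp_rot: [-0.084, 1.573, 0.082]
force: [-0.9, 0.3, -1.0]
gripper_width: 0.0615
```

Run:
```python
from h import *
s=state();print(s['tcp_pos'],s['force'],s['gripper_width'])
cv2.imwrite('pics/w7.png',grab_frame('wrist')[:,:,::-1])
```

```text
[0.65136837 0.16989712 0.23624288] [-0.895403    0.32388205 -0.97645041] 0.061542243096195284
```

View pics/w7.png

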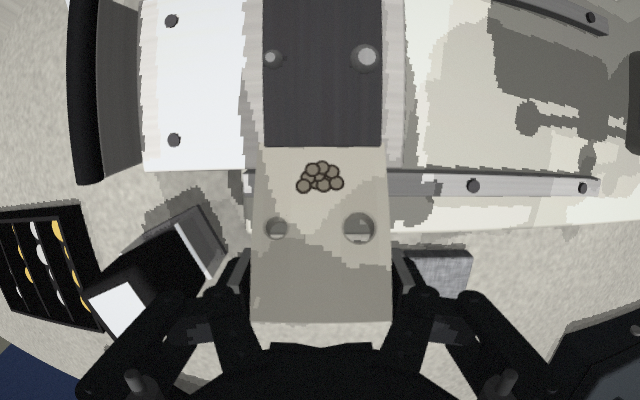

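Request:
step_arm(targets=[{"hand": 55, "tx": -4, "ty": 0, "tz": 0, "turn": 0}, {"hand": 55, "tx": -6, "ty": 0, "tz": -4, "turn": 0}, {"hand": 55, "tx": -11, "ty": 0, "tz": -8, "turn": 0}, {"hand": 55, "tx": -17, "ty": 0, "tz": -13, "turn": 0}, {"hand": 55, "tx": -23, "ty": 0, "tz": -18, "turn": 0}, {"hand": 55, "tx": -28, "ty": 0, "tz": -24, "turn": 0}, {"hand": 55, "tx": -32, "ty": 0, "tz": -30, "turn": 0}, {"hand": 55, "tx": -35, "ty": 0, "tz": -36, "turn": 0}, {"hand": 55, "tx": -36, "ty": 0, "tz": -40, "turn": 0}, {"hand": 55, "tx": -36, "ty": 0, "tz": -40, "turn": 0}])

```text
time_s: 7.68
tcp_pos: [0.6126, 0.1659, 0.2773]
tcp_rot: [-0.082, 1.564, 0.084]
force: [4.9, 0.6, 1.7]
gripper_width: 0.0616
```

Run:
```python
from h import *
s=state();print(s['tcp_pos'],s['force'],s['gripper_width'])
cv2.imwrite('pics/w8.png',grab_frame('wrist')[:,:,::-1])
b=grab_frame('scene')[:,:,::-1];cv2.imwrite('pics/s8.png',cv2.resize(b[200:350,280:480],None,fx=4,fy=4,interpolation=cv2.INTER_CUBIC))
```

```text
[0.61260306 0.16591813 0.27729634] [4.9144454 0.6171046 1.6770961] 0.06164076218342526
```

View pics/w8.png

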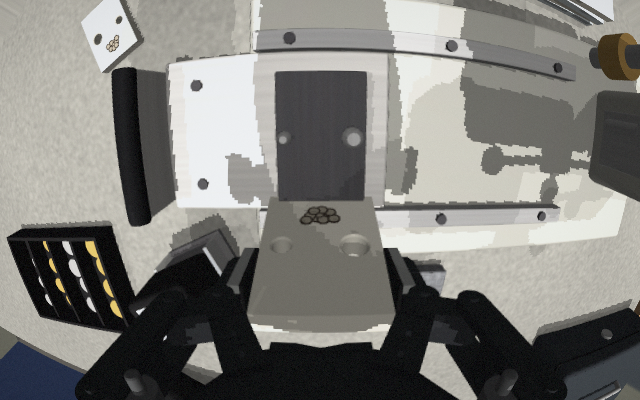

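View pics/s8.png

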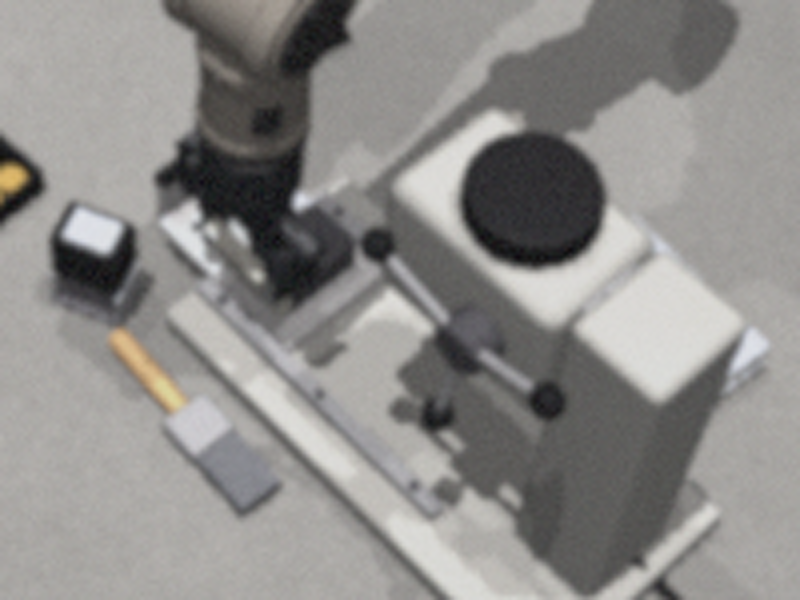

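Pivoting works very well. Fit the tilt.

Run:
```python
from h import *
s=state();p,r=s['tcp_pos'],s['tcp_rot']
rep('w8',*fitpad(ob((271,199),(374,199),(247,318),(396,318),(354.5,244),(282,245)),p,r,x0=(.165,0,-.01,1.2,0)))
```

```text
w8 c mm [171.7   1.1  -2.6] th,yaw [71.4  0.2] res [-0.3 -1.4 -1.6 -1.1 -0.2 -1.2  0.7 -1.   1.2  3.  -0.2  1.7]
```

Request:
step_arm(targets=[{"hand": 55, "tx": -2, "ty": 0, "tz": -6, "turn": 0}, {"hand": 55, "tx": -3, "ty": 0, "tz": -12, "turn": 0}, {"hand": 55, "tx": -3, "ty": 0, "tz": -18, "turn": 0}, {"hand": 55, "tx": -3, "ty": 0, "tz": -24, "turn": 0}, {"hand": 55, "tx": -3, "ty": 0, "tz": -30, "turn": 0}, {"hand": 55, "tx": -2, "ty": 0, "tz": -36, "turn": 0}, {"hand": 55, "tx": -1, "ty": 0, "tz": -42, "turn": 0}, {"hand": 55, "tx": 0, "ty": 0, "tz": -48, "turn": 0}, {"hand": 55, "tx": 0, "ty": 0, "tz": -52, "turn": 0}, {"hand": 55, "tx": 0, "ty": 0, "tz": -52, "turn": 0}])

```text
time_s: 8.62
tcp_pos: [0.5602, 0.1605, 0.2753]
tcp_rot: [-0.083, 1.568, 0.084]
force: [4.1, 0.6, 0.9]
gripper_width: 0.0619
```

Run:
```python
from h import *
s=state();print(s['tcp_pos'],s['force'],s['gripper_width'])
cv2.imwrite('pics/w9.png',grab_frame('wrist')[:,:,::-1])
b=grab_frame('scene')[:,:,::-1];cv2.imwrite('pics/s9.png',cv2.resize(b[200:350,280:480],None,fx=4,fy=4,interpolation=cv2.INTER_CUBIC))
```

```text
[0.56019306 0.16046153 0.275282  ] [4.11220283 0.55976861 0.86876102] 0.06190174956832836
```

View pics/w9.png

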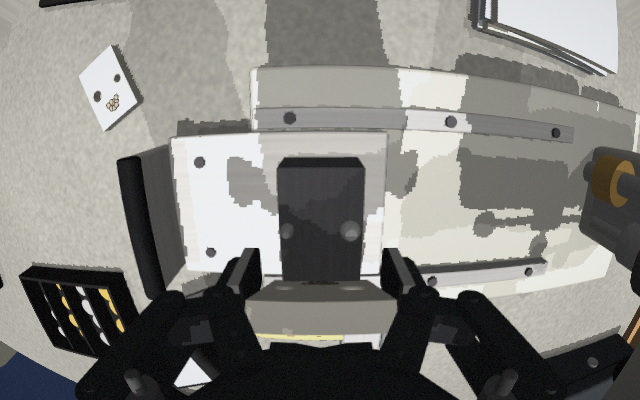

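View pics/s9.png

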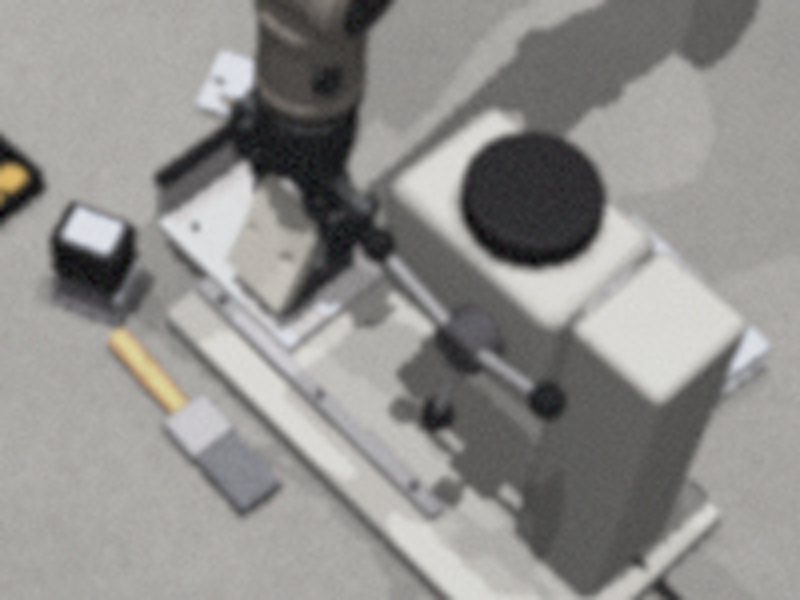

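Request:
step_arm(targets=[{"hand": 55, "tx": 4, "ty": 0, "tz": -2, "turn": 0}, {"hand": 55, "tx": 8, "ty": 0, "tz": -4, "turn": 0}, {"hand": 55, "tx": 13, "ty": 0, "tz": -6, "turn": 0}, {"hand": 55, "tx": 18, "ty": 0, "tz": -9, "turn": 0}, {"hand": 55, "tx": 22, "ty": 0, "tz": -12, "turn": 0}, {"hand": 55, "tx": 22, "ty": 0, "tz": -12, "turn": 0}])

```text
time_s: 9.22
tcp_pos: [0.5471, 0.159, 0.2512]
tcp_rot: [-0.084, 1.572, 0.083]
force: [2.4, -0.4, 1.1]
gripper_width: 0.0608
```

Run:
```python
from h import *
s=state();print(s['tcp_pos'],s['force'],s['gripper_width'])
cv2.imwrite('pics/w10.png',grab_frame('wrist')[:,:,::-1])
b=grab_frame('scene')[:,:,::-1];cv2.imwrite('pics/s10.png',cv2.resize(b[200:350,280:480],None,fx=4,fy=4,interpolation=cv2.INTER_CUBIC))
```

```text
[0.5470721  0.15903353 0.25123147] [ 2.44730502 -0.38812462  1.06424188] 0.06082095108331262
```

View pics/w10.png

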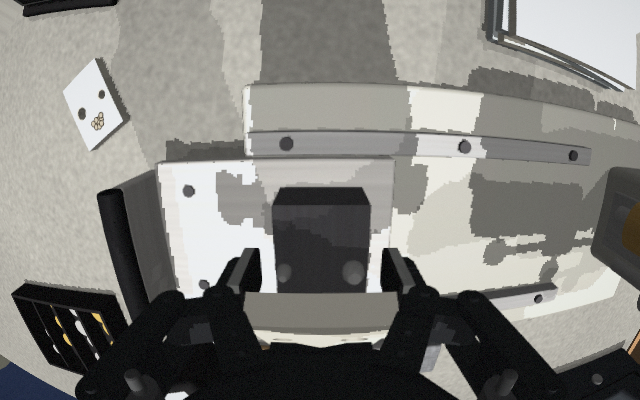

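View pics/s10.png

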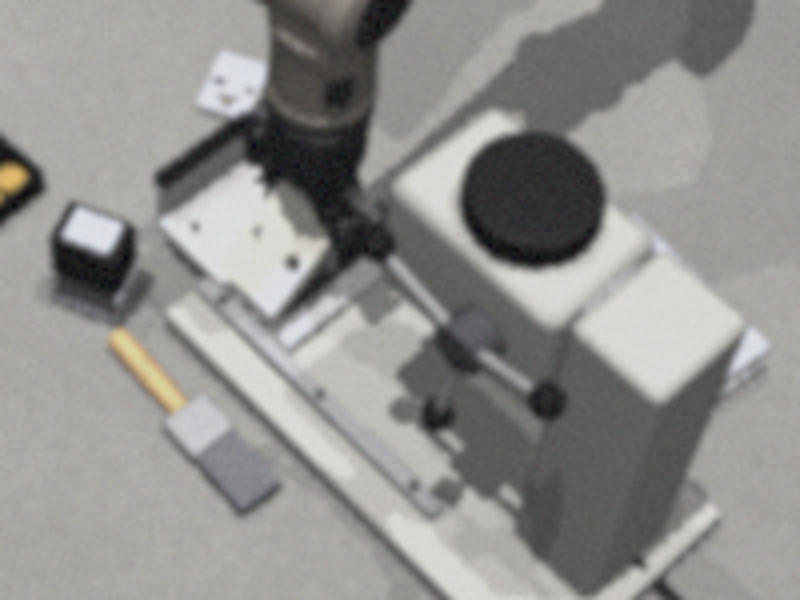

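Run:
```python
from h import *
print(shift([.505,-.16,.32]),shift([.505,-.16,.195]))
```

```text
[ -67.8 -312.8  -76.3] [  57.2 -312.8  -75.9]
```

Request:
step_arm(targets=[{"hand": 55, "tx": -30, "ty": 0, "tz": 0, "turn": 0}, {"hand": 55, "tx": -65, "ty": 0, "tz": 0, "turn": 0}, {"hand": 55, "tx": -70, "ty": -30, "tz": -7, "turn": 0}, {"hand": 55, "tx": -70, "ty": -70, "tz": -17, "turn": 0}, {"hand": 55, "tx": -70, "ty": -110, "tz": -27, "turn": 0}, {"hand": 55, "tx": -70, "ty": -150, "tz": -37, "turn": 0}, {"hand": 55, "tx": -70, "ty": -190, "tz": -47, "turn": 0}, {"hand": 55, "tx": -70, "ty": -230, "tz": -57, "turn": 0}, {"hand": 55, "tx": -60, "ty": -265, "tz": -66, "turn": 0}, {"hand": 55, "tx": -40, "ty": -295, "tz": -73, "turn": 0}, {"hand": 55, "tx": -10, "ty": -313, "tz": -76, "turn": 0}, {"hand": 55, "tx": 25, "ty": -313, "tz": -76, "turn": 0}, {"hand": 55, "tx": 50, "ty": -313, "tz": -76, "turn": 0}, {"hand": 55, "tx": 57, "ty": -313, "tz": -76, "turn": 0}, {"hand": 55, "tx": 57, "ty": -313, "tz": -76, "turn": 0}])

```text
time_s: 10.57
tcp_pos: [0.504, -0.1596, 0.1934]
tcp_rot: [-0.082, 1.576, 0.085]
force: [0.2, -0.0, -1.1]
gripper_width: 0.062
```

Run:
```python
from h import *
s=state();print(s['tcp_pos'],s['force'],s['gripper_width'],s['tcp_rot'])
cv2.imwrite('pics/w11.png',grab_frame('wrist')[:,:,::-1])
b=grab_frame('scene')[:,:,::-1];cv2.imwrite('pics/s11.png',cv2.resize(b[130:330,200:400],None,fx=3,fy=3,interpolation=cv2.INTER_CUBIC))
```

```text
[ 0.50404678 -0.15964987  0.1934369 ] [ 0.23562636 -0.03033961 -1.12567723] 0.06196793503814148 [-0.08156252  1.57605473  0.08468979]
```

View pics/w11.png

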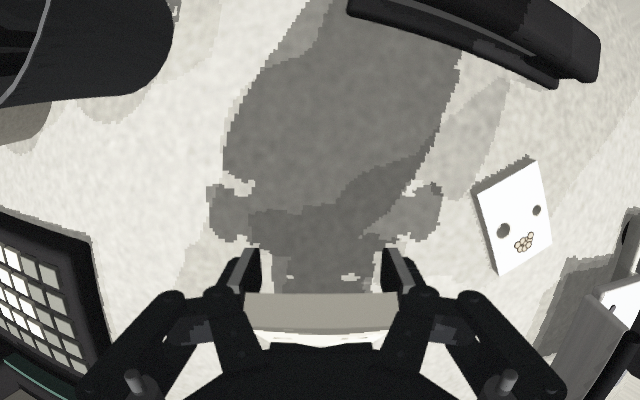

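View pics/s11.png

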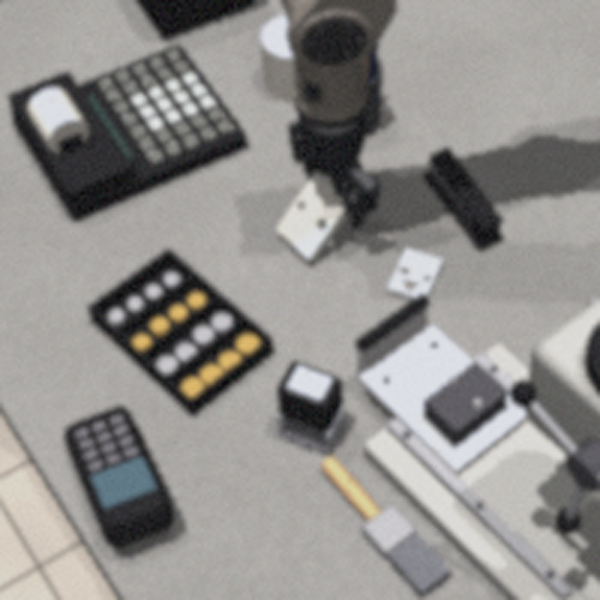

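Request:
step_arm(targets=[{"hand": 55, "tx": 6, "ty": 0, "tz": 0, "turn": 0}, {"hand": 55, "tx": 11, "ty": 0, "tz": 0, "turn": 0}, {"hand": 55, "tx": 15, "ty": 0, "tz": 0, "turn": 0}, {"hand": 55, "tx": 18, "ty": 0, "tz": 0, "turn": 0}, {"hand": 55, "tx": 18, "ty": 0, "tz": 0, "turn": 0}])

```text
time_s: 11.08
tcp_pos: [0.5055, -0.1603, 0.1781]
tcp_rot: [-0.083, 1.569, 0.083]
force: [-3.2, 0.3, 6.0]
gripper_width: 0.0616
```

Request:
step_arm(targets=[{"hand": 66, "tx": 0, "ty": 0, "tz": 0, "turn": 0}, {"hand": 72, "tx": 0, "ty": 0, "tz": 0, "turn": 0}, {"hand": 80, "tx": 0, "ty": 0, "tz": 0, "turn": 0}, {"hand": 85, "tx": 0, "ty": 0, "tz": 0, "turn": 0}, {"hand": 85, "tx": -20, "ty": 0, "tz": 0, "turn": 0}, {"hand": 85, "tx": -60, "ty": 0, "tz": 0, "turn": 0}, {"hand": 85, "tx": -95, "ty": 0, "tz": -20, "turn": 0}, {"hand": 85, "tx": -120, "ty": 0, "tz": -45, "turn": 0}, {"hand": 85, "tx": -130, "ty": 0, "tz": -60, "turn": 0}, {"hand": 85, "tx": -130, "ty": 0, "tz": -60, "turn": 0}])

```text
time_s: 11.92
tcp_pos: [0.4439, -0.1675, 0.3099]
tcp_rot: [-0.081, 1.567, 0.081]
force: [-0.9, -0.8, -0.8]
gripper_width: 0.0848
```

Run:
```python
from h import *
s=state();print(s['tcp_pos'],s['force'],s['gripper_width'],s['tcp_rot'],s['joint_positions'].round(2))
cv2.imwrite('pics/w12.png',grab_frame('wrist')[:,:,::-1])
b=grab_frame('top')[:,:,::-1];cv2.imwrite('pics/t12.png',cv2.resize(b[130:290,280:480],None,fx=4,fy=4,interpolation=cv2.INTER_CUBIC)[:600])
```

```text
[ 0.44394076 -0.16751651  0.30994206] [-0.88749039 -0.7979686  -0.79256202] 0.08479757944478145 [-0.08096521  1.56667984  0.08136693] [-0.1   0.29  0.39  2.13 -0.16  0.74  2.07]
```

View pics/w12.png

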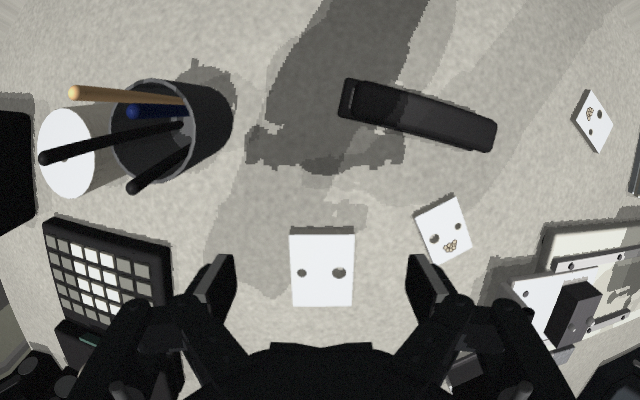

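View pics/t12.png

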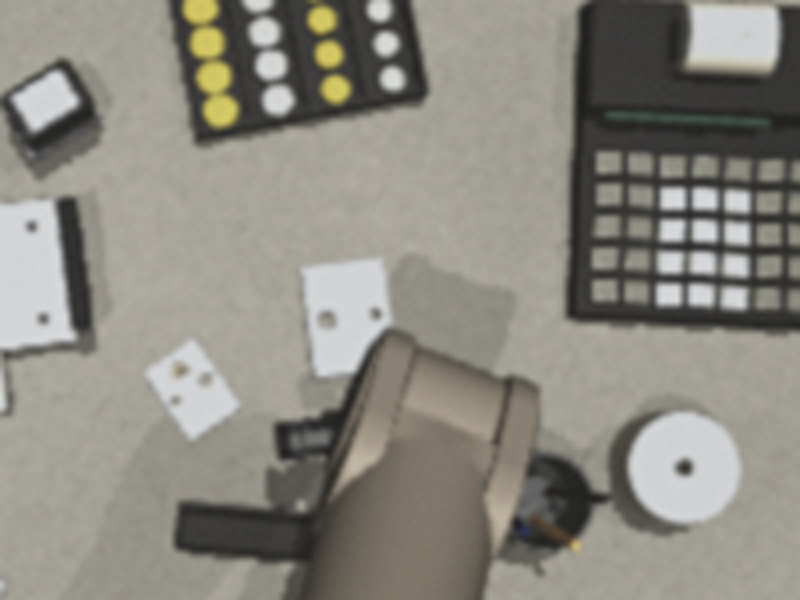

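Run:
```python
from h import *
s=state();p,r=s['tcp_pos'],s['tcp_rot']
b=wray(339.5,272.5,.014,p,r);m=wray(302,272.5,.014,p,r);print(b,m,b-m, np.degrees(np.arctan2(-(b-m)[0],(b-m)[1])))
p1=np.array([0.55307049,0.14050602,0.37858503]);r1=np.array([-0.07844996,1.5697521,0.07613677])
B=wray(362.5,198,.09,p1,r1);M=wray(320.25,198.75,.09,p1,r1);print(B,M)
tgt=p1+((b+m)-(B+M))/2;print(tgt,shift(tgt))
```

```text
[ 0.52560376 -0.13873305  0.014     ] [ 0.52946693 -0.17554317  0.014     ] [-0.00386316  0.03681011  0.        ] 5.991170214299008
[0.55180275 0.17743924 0.09      ] [0.55611214 0.14059789 0.09      ]
[ 0.52664839 -0.17565066  0.30258503] [  5.7 -17.7  79. ]
```

Request:
step_arm(targets=[{"hand": 85, "tx": 2, "ty": -8, "tz": 35, "turn": 0}, {"hand": 85, "tx": 5, "ty": -15, "tz": 65, "turn": 0}, {"hand": 85, "tx": 6, "ty": -17.7, "tz": 79, "turn": 0}, {"hand": 85, "tx": 6, "ty": -17.7, "tz": 79, "turn": 0}, {"hand": 85, "tx": 6, "ty": -17.7, "tz": 79, "turn": 0}])

```text
time_s: 12.43
tcp_pos: [0.5274, -0.1752, 0.3001]
tcp_rot: [-0.084, 1.571, 0.084]
force: [-1.2, -0.8, -0.7]
gripper_width: 0.0852
```

Run:
```python
from h import *
s=state();print(s['tcp_pos'],s['force'],s['gripper_width'],s['tcp_rot'])
a=grab_frame('wrist')[:,:,::-1];cv2.imwrite('pics/w13.png',a)
cv2.imwrite('pics/w13c.png',cv2.resize(a[120:260,270:410],None,fx=4,fy=4,interpolation=cv2.INTER_CUBIC))
```

```text
[ 0.52741029 -0.1752305   0.30009169] [-1.24163796 -0.76747201 -0.68728359] 0.08524755991255357 [-0.08407547  1.57139616  0.08419616]
```

View pics/w13c.png

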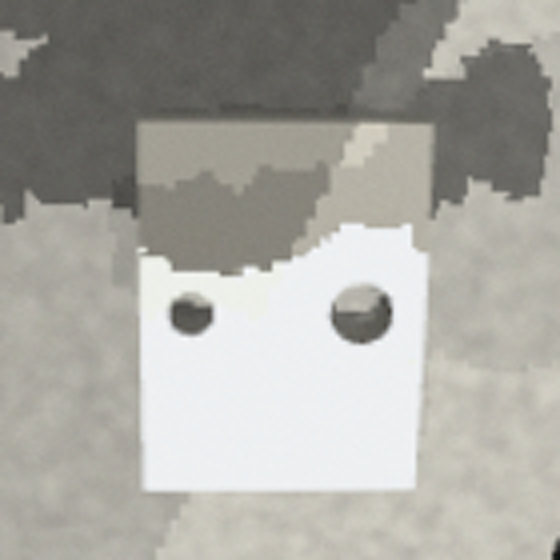

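```bash
cat > m.py <<'E'
from h import *
d=np.array([-.1045,.9945,0])
p1=np.array([0.55307049,0.14050602,0.37858503]);r1=np.array([-0.07844996,1.5697521,0.07613677])
B=wray(362.5,198,.09,p1,r1);M=wray(320.25,198.75,.09,p1,r1)
seat=((B-.017*d)+(M+.020*d))/2
p2=np.array([0.52741029,-0.1752305,0.30009169]);r2=np.array([-0.08407547,1.57139616,0.08419616])
b=wray(360.5,198.25,.014,p2,r2);m=wray(317.9,198.5,.014,p2,r2)
pad=((b-.017*d)+(m+.020*d))/2
E
python3 - <<'E'
from m import *
print(seat,pad,b-m,np.degrees(np.arctan2(-(b-m)[0],(b-m)[1])),np.degrees(np.arctan2(-(B-M)[0],(B-M)[1])))
print('delta',seat-pad)
s=state();R0=R.from_rotvec(s['tcp_rot']).as_matrix();print(np.degrees(np.arctan2(-R0[0,1],R0[1,1])))
print(shift(np.r_[pad[:2],.25]),shift(np.r_[pad[:2],.172]))
E
```

```text
[0.55379991 0.16051181 0.09      ] [ 0.5268594 -0.1569325  0.014    ] [-0.00414329  0.03678529  0.        ] 6.426388468852672 6.671412085534553
delta [0.02694051 0.31744431 0.076     ]
6.093714162930454
[50.3 18.3  2.5] [128.3  18.3   2.8]
```

Request:
step_arm(newtons=40, targets=[{"hand": 85, "tx": 35, "ty": 18.3, "tz": 2.5, "turn": -0.4}, {"hand": 85, "tx": 75, "ty": 18.3, "tz": 2.5, "turn": -0.4}, {"hand": 85, "tx": 110, "ty": 18.3, "tz": 2.7, "turn": -0.4}, {"hand": 85, "tx": 126, "ty": 18.3, "tz": 2.8, "turn": -0.4}, {"hand": 85, "tx": 131, "ty": 18.3, "tz": 2.8, "turn": -0.4}, {"hand": 85, "tx": 131, "ty": 18.3, "tz": 2.8, "turn": -0.4}, {"hand": 85, "tx": 131, "ty": 18.3, "tz": 2.8, "turn": -0.4}])

```text
time_s: 13.07
tcp_pos: [0.5274, -0.1576, 0.1714]
tcp_rot: [-0.088, 1.569, 0.088]
force: [0.9, -0.7, 0.2]
gripper_width: 0.0853
```

Request:
step_arm(newtons=40, targets=[{"hand": 65, "tx": 0, "ty": 0, "tz": 0, "turn": 0}, {"hand": 60, "tx": 0, "ty": 0, "tz": 0, "turn": 0}, {"hand": 55, "tx": 0, "ty": 0, "tz": 0, "turn": 0}, {"hand": 55, "tx": 0, "ty": 0, "tz": 0, "turn": 0}, {"hand": 55, "tx": 0, "ty": 0, "tz": 0, "turn": 0}, {"hand": 55, "tx": 0, "ty": 0, "tz": 0, "turn": 0}, {"hand": 55, "tx": 0, "ty": 0, "tz": 0, "turn": 0}])

```text
time_s: 13.65
tcp_pos: [0.528, -0.1575, 0.1724]
tcp_rot: [-0.089, 1.566, 0.088]
force: [-1.8, 0.4, 6.9]
gripper_width: 0.0609
```

Run:
```python
from h import *
s=state();print(s['tcp_pos'],s['force'],s['gripper_width'],s['tcp_rot'])
cv2.imwrite('pics/w14.png',grab_frame('wrist')[:,:,::-1])
```

```text
[ 0.52799364 -0.15752354  0.17243955] [-1.8093101   0.44537055  6.94245167] 0.060913808212642924 [-0.08864797  1.56636213  0.088096  ]
```

View pics/w14.png

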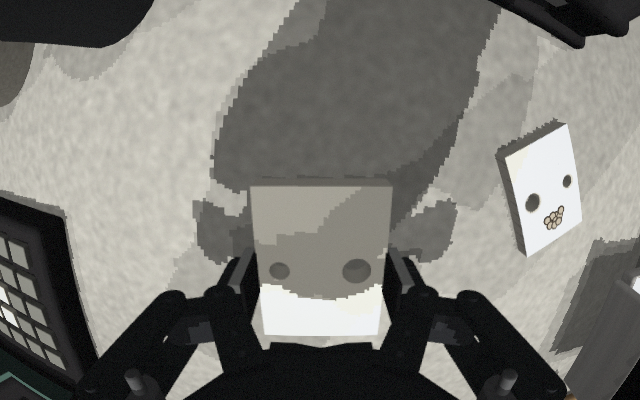

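Run:
```python
from h import *
print(shift([.5549,.1599,.275]),shift([.5549,.1599,.2484]))
```

```text
[-102.6  312.4   62.6] [-76.  312.4  62.6]
```

Request:
step_arm(targets=[{"hand": 55, "tx": -15, "ty": 0, "tz": 0, "turn": 0}, {"hand": 55, "tx": -50, "ty": 0, "tz": 0, "turn": 0}, {"hand": 55, "tx": -90, "ty": 0, "tz": 0, "turn": 0}, {"hand": 55, "tx": -120, "ty": 15, "tz": 3, "turn": 0}, {"hand": 55, "tx": -125, "ty": 50, "tz": 10, "turn": 0}, {"hand": 55, "tx": -125, "ty": 90, "tz": 18, "turn": 0}, {"hand": 55, "tx": -125, "ty": 130, "tz": 26, "turn": 0}, {"hand": 55, "tx": -125, "ty": 170, "tz": 34, "turn": 0}, {"hand": 55, "tx": -125, "ty": 210, "tz": 42, "turn": 0}, {"hand": 55, "tx": -125, "ty": 250, "tz": 50, "turn": 0}, {"hand": 55, "tx": -125, "ty": 280, "tz": 56, "turn": 0}, {"hand": 55, "tx": -115, "ty": 305, "tz": 61, "turn": 0}, {"hand": 55, "tx": -105, "ty": 312.4, "tz": 62.6, "turn": 0}, {"hand": 55, "tx": -103, "ty": 312.4, "tz": 62.6, "turn": 0}, {"hand": 55, "tx": -103, "ty": 312.4, "tz": 62.6, "turn": 0}, {"hand": 55, "tx": -103, "ty": 312.4, "tz": 62.6, "turn": 0}])

```text
time_s: 15.03
tcp_pos: [0.5545, 0.158, 0.274]
tcp_rot: [-0.087, 1.569, 0.086]
force: [0.6, -0.8, -0.4]
gripper_width: 0.061
```

Run:
```python
from h import *
s=state();print(s['tcp_pos'],s['force'],s['gripper_width'],s['tcp_rot'])
a=grab_frame('wrist')[:,:,::-1];cv2.imwrite('pics/w15.png',a)
cv2.imwrite('pics/w15c.png',cv2.resize(a[170:340,220:420],None,fx=4,fy=4,interpolation=cv2.INTER_CUBIC)[:600])
```

```text
[0.55451766 0.15798564 0.27403624] [ 0.64362139 -0.78831356 -0.42564419] 0.06100735819377615 [-0.08736925  1.56918776  0.0855426 ]
```

View pics/w15.png

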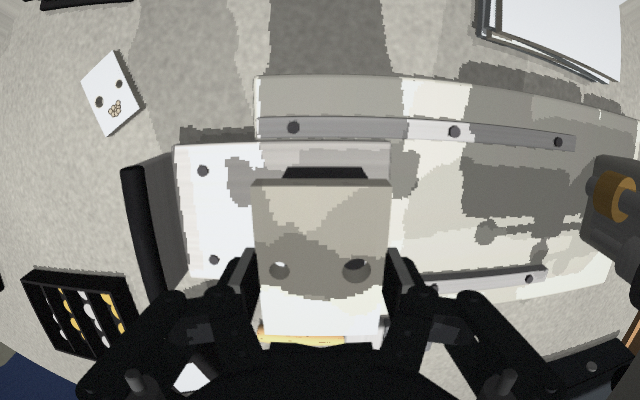

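View pics/w15c.png

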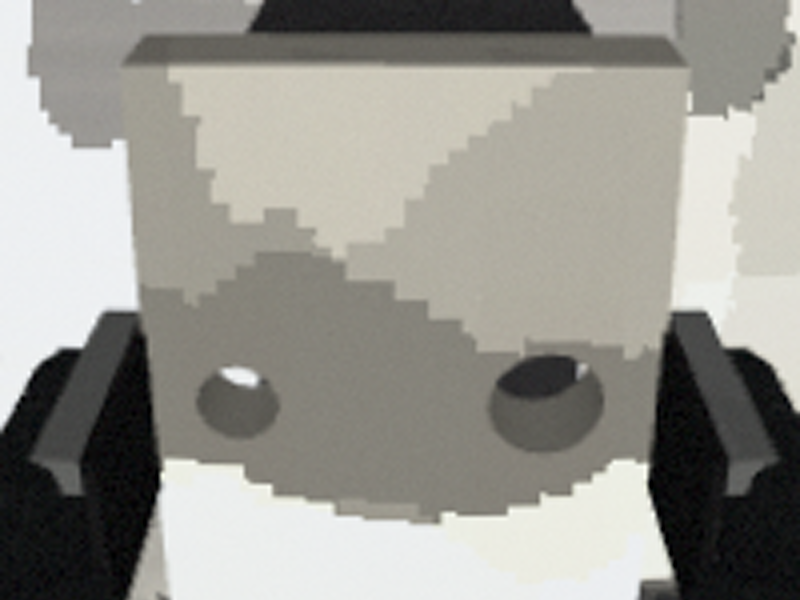

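Run:
```python
from m import *
s=state();p,r=s['tcp_pos'],s['tcp_rot']
z=p[2]-.1724+.014
b=wray(356.5,270.75,z,p,r);m_=wray(279.5,270.5,z,p,r)
c=((b-.017*d)+(m_+.020*d))/2
dy=np.array([-.9945,-.1045,0])
print('vision pad',c,'seat',seat,'err d,dy mm',((seat-c)@d*1e3).round(2),((seat-c)@dy*1e3).round(2),np.degrees(np.arctan2(-(b-m_)[0],(b-m_)[1])))
R0=R.from_rotvec(r).as_matrix();print('tool yaw',np.degrees(np.arctan2(-R0[0,1],R0[1,1])),np.degrees(np.arctan2(-.0035,.0369)))
t=np.array([.5549,.1599,0]);e=t-p;print('mech err',(e@d*1e3).round(2),(e@dy*1e3).round(2)); print(shift([.5549,.1599,.262]))
```

```text
vision pad [0.55282196 0.15837499 0.1158715 ] seat [0.55380242 0.16051272 0.09      ] err d,dy mm 2.02 -1.2 6.114322787882542
tool yaw 6.279526559451518 -5.418348742847854
mech err 1.99 -0.42
[12.3  2.   0.4]
```

Request:
step_arm(targets=[{"hand": 55, "tx": 0, "ty": 2, "tz": 0.6, "turn": 0}, {"hand": 55, "tx": 5, "ty": 2, "tz": 0.6, "turn": 0}, {"hand": 55, "tx": 10, "ty": 2, "tz": 0.6, "turn": 0}, {"hand": 55, "tx": 13, "ty": 2, "tz": 0.6, "turn": 0}, {"hand": 55, "tx": 13, "ty": 2, "tz": 0.6, "turn": 0}, {"hand": 55, "tx": 13, "ty": 2, "tz": 0.6, "turn": 0}])

```text
time_s: 15.58
tcp_pos: [0.5547, 0.1621, 0.2603]
tcp_rot: [-0.089, 1.57, 0.088]
force: [-0.2, 0.3, -1.3]
gripper_width: 0.0607
```

```bash
cat > e.py <<'E'
from m import *
s=state();p=s['tcp_pos'];dy=np.array([-.9945,-.1045,0]);t=np.array([.5549,.1599,0])-.0003*dy;e=t-p
print(s['time_s'],p.round(4),'err d(ty) %.2f  z(tz) %.2f'%(e@d*1e3,-e@dy*1e3),'F',s['force'].round(1),'w',round(s['gripper_width'],4))
E
python3 e.py
```

```text
15.5833 [0.5547 0.1621 0.2603] err d(ty) -2.19  z(tz) 0.29 F [-0.2  0.3 -1.3] w 0.0607
```

Request:
step_arm(targets=[{"hand": 55, "tx": 0, "ty": 0, "tz": 0, "turn": 0}, {"hand": 55, "tx": 0, "ty": 0, "tz": 0, "turn": 0}])

```text
time_s: 15.75
tcp_pos: [0.5549, 0.1623, 0.2608]
tcp_rot: [-0.089, 1.569, 0.089]
force: [0.5, 0.4, -1.0]
gripper_width: 0.0605
```

```bash
python3 e.py
```

```text
15.75 [0.5549 0.1623 0.2608] err d(ty) -2.34  z(tz) 0.03 F [ 0.5  0.4 -1. ] w 0.0605
```

Request:
step_arm(targets=[{"hand": 55, "tx": 0, "ty": -2.3, "tz": 0, "turn": 0}, {"hand": 55, "tx": 0, "ty": -2.3, "tz": 0, "turn": 0}, {"hand": 55, "tx": 0, "ty": -2.3, "tz": 0, "turn": 0}, {"hand": 55, "tx": 0, "ty": -2.3, "tz": 0, "turn": 0}])

```text
time_s: 16.08
tcp_pos: [0.5551, 0.1599, 0.2608]
tcp_rot: [-0.088, 1.569, 0.089]
force: [0.2, -0.0, -1.4]
gripper_width: 0.0611
```

```bash
python3 e.py;python3 - <<'E'
from h import *
a=grab_frame('wrist')[:,:,::-1];cv2.imwrite('pics/w16.png',a)
cv2.imwrite('pics/w16c.png',cv2.resize(a[170:340,220:420],None,fx=4,fy=4,interpolation=cv2.INTER_CUBIC)[:600])
E
```

```text
16.0833 [0.5551 0.1599 0.2608] err d(ty) -0.01  z(tz) 0.10 F [ 0.2 -0.  -1.4] w 0.0611
```

View pics/w16c.png

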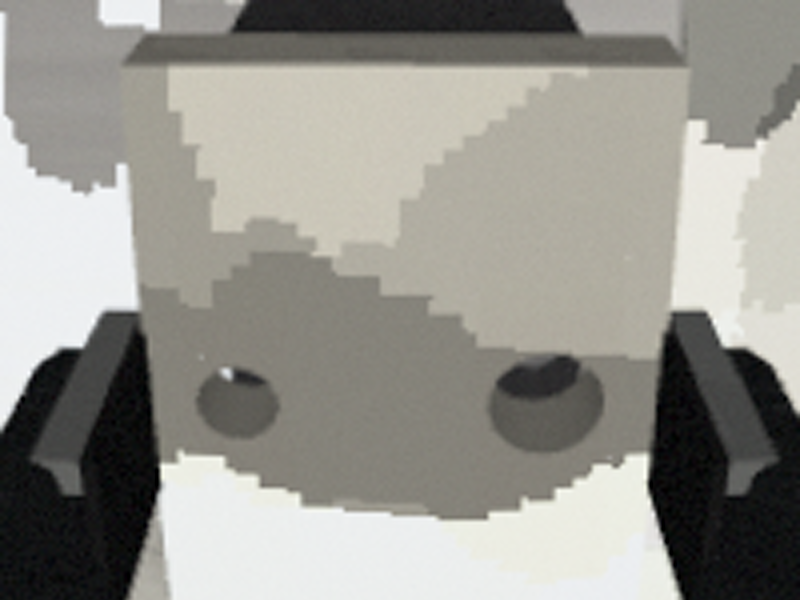

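Aligned; lower in small steps.

Request:
step_arm(targets=[{"hand": 55, "tx": 2, "ty": 0, "tz": 0, "turn": 0}, {"hand": 55, "tx": 4, "ty": 0, "tz": 0, "turn": 0}, {"hand": 55, "tx": 6, "ty": 0, "tz": 0, "turn": 0}, {"hand": 55, "tx": 7, "ty": 0, "tz": 0, "turn": 0}, {"hand": 55, "tx": 7, "ty": 0, "tz": 0, "turn": 0}])

```text
time_s: 16.55
tcp_pos: [0.5549, 0.1599, 0.2533]
tcp_rot: [-0.089, 1.57, 0.088]
force: [0.4, -0.2, -0.5]
gripper_width: 0.0607
```

```bash
python3 e.py;python3 - <<'E'
from h import *
a=grab_frame('wrist')[:,:,::-1];cv2.imwrite('pics/w17.png',a)
cv2.imwrite('pics/w17c.png',cv2.resize(a[170:340,220:420],None,fx=4,fy=4,interpolation=cv2.INTER_CUBIC)[:600])
E
```

```text
16.55 [0.5549 0.1599 0.2533] err d(ty) -0.03  z(tz) 0.27 F [ 0.4 -0.2 -0.5] w 0.0607
```

View pics/w17c.png

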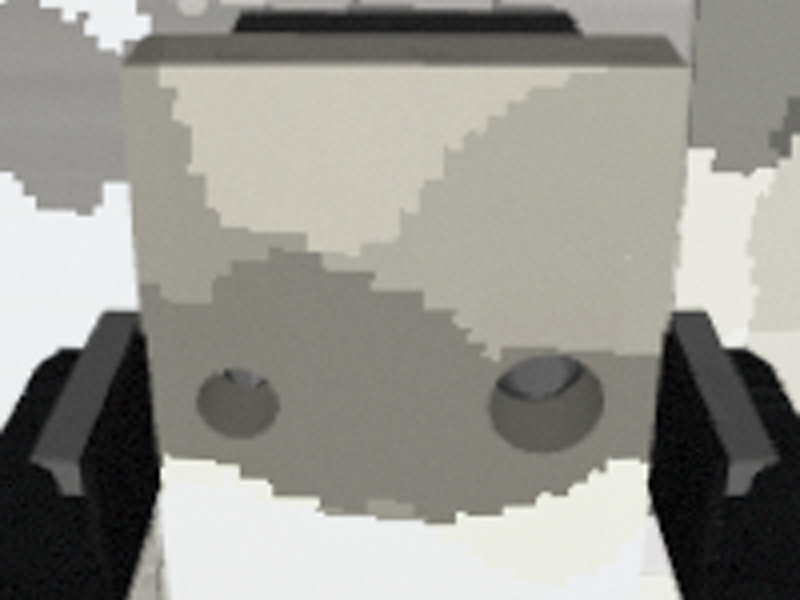

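Request:
step_arm(targets=[{"hand": 55, "tx": 2, "ty": 0, "tz": 0, "turn": 0}, {"hand": 55, "tx": 3.5, "ty": 0, "tz": 0, "turn": 0}, {"hand": 55, "tx": 5, "ty": 0, "tz": 0, "turn": 0}, {"hand": 55, "tx": 6, "ty": 0, "tz": 0, "turn": 0}, {"hand": 55, "tx": 6, "ty": 0, "tz": 0, "turn": 0}])

```text
time_s: 17.02
tcp_pos: [0.5551, 0.1599, 0.2485]
tcp_rot: [-0.088, 1.569, 0.089]
force: [-3.8, -0.2, 7.8]
gripper_width: 0.0605
```

```bash
python3 e.py;python3 - <<'E'
from h import *
a=grab_frame('wrist')[:,:,::-1];cv2.imwrite('pics/w18.png',a)
cv2.imwrite('pics/w18c.png',cv2.resize(a[170:340,220:420],None,fx=4,fy=4,interpolation=cv2.INTER_CUBIC)[:600])
E
```

```text
17.0167 [0.5551 0.1599 0.2485] err d(ty) -0.01  z(tz) 0.06 F [-3.8 -0.2  7.8] w 0.0605
```

View pics/w18c.png

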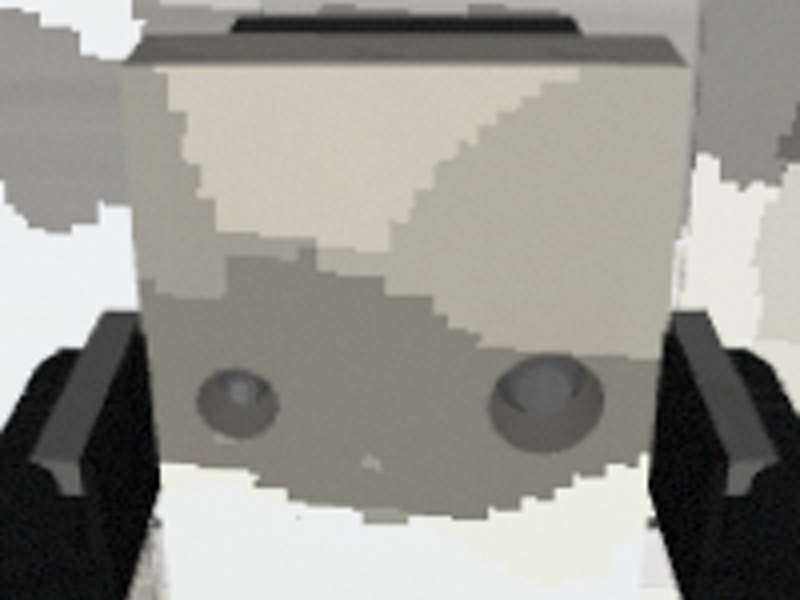

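Request:
step_arm(targets=[{"hand": 66, "tx": 0, "ty": 0, "tz": 0, "turn": 0}, {"hand": 75, "tx": 0, "ty": 0, "tz": 0, "turn": 0}, {"hand": 85, "tx": 0, "ty": 0, "tz": 0, "turn": 0}, {"hand": 85, "tx": 0, "ty": 0, "tz": 0, "turn": 0}, {"hand": 85, "tx": -15, "ty": 0, "tz": 0, "turn": 0}, {"hand": 85, "tx": -50, "ty": 0, "tz": 0, "turn": 0}, {"hand": 85, "tx": -90, "ty": 0, "tz": -5, "turn": 0}, {"hand": 85, "tx": -120, "ty": -10, "tz": -15, "turn": 0}, {"hand": 85, "tx": -130, "ty": -20, "tz": -20, "turn": 0}, {"hand": 85, "tx": -130, "ty": -20, "tz": -20, "turn": 0}])

```text
time_s: 17.9
tcp_pos: [0.5378, 0.1355, 0.3806]
tcp_rot: [-0.085, 1.564, 0.087]
force: [0.9, -1.0, -0.4]
gripper_width: 0.0852
```

```bash
python3 e.py;python3 - <<'E'
from h import *
print(state()['tcp_rot'])
a=grab_frame('wrist')[:,:,::-1];cv2.imwrite('pics/w19.png',a)
cv2.imwrite('pics/w19c.png',cv2.resize(a[150:290,250:430],None,fx=4,fy=4,interpolation=cv2.INTER_CUBIC)[:600])
b=grab_frame('scene')[:,:,::-1];cv2.imwrite('pics/s19.png',cv2.resize(b[200:350,280:480],None,fx=4,fy=4,interpolation=cv2.INTER_CUBIC))
E
```

```text
17.9 [0.5378 0.1355 0.3806] err d(ty) 22.46  z(tz) 19.81 F [ 0.9 -1.  -0.4] w 0.0852
[-0.08535982  1.56432937  0.08735491]
```

View pics/w19.png

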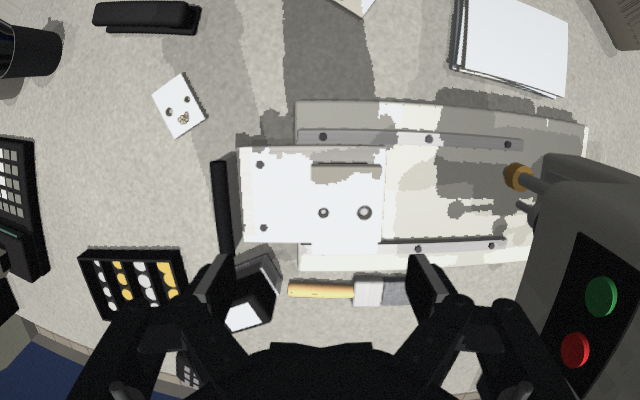

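View pics/w19c.png

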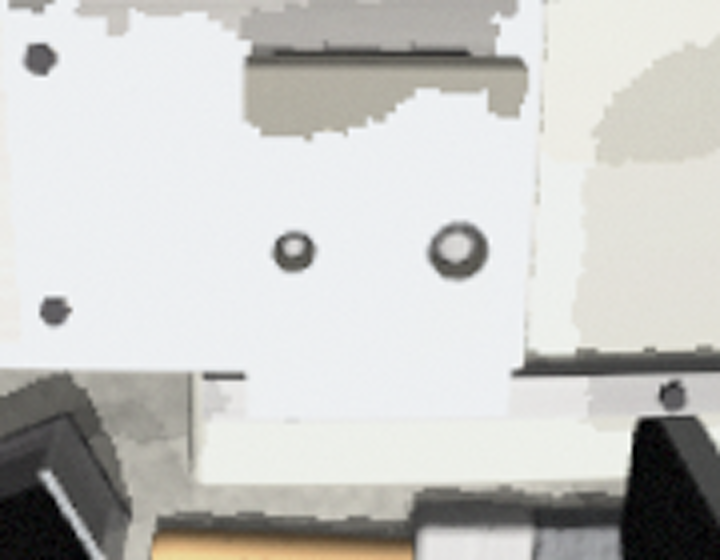

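View pics/s19.png

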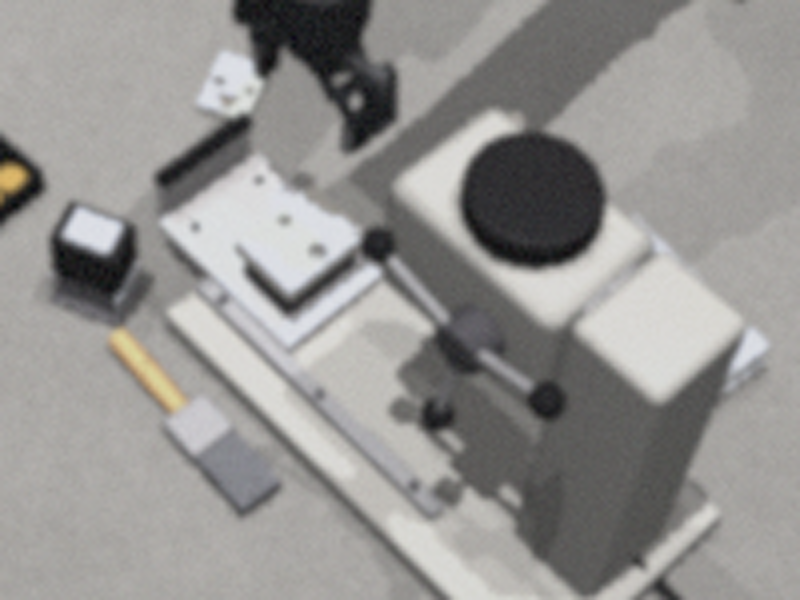

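Run:
```python
from h import *
print(shift([.5689,.0108,.245]))
```

```text
[ 132.  -129.6   17.4]
```

Request:
step_arm(newtons=20, targets=[{"hand": 40, "tx": 0, "ty": -35, "tz": 5, "turn": 0}, {"hand": 0, "tx": 0, "ty": -70, "tz": 10, "turn": 0}, {"hand": 0, "tx": 0, "ty": -105, "tz": 15, "turn": 0}, {"hand": 0, "tx": 10, "ty": -130, "tz": 17.5, "turn": 0}, {"hand": 0, "tx": 45, "ty": -130, "tz": 17.5, "turn": 0}, {"hand": 0, "tx": 80, "ty": -130, "tz": 17.5, "turn": 0}, {"hand": 0, "tx": 110, "ty": -130, "tz": 17.5, "turn": 0}, {"hand": 0, "tx": 128, "ty": -130, "tz": 17.5, "turn": 0}, {"hand": 0, "tx": 132, "ty": -130, "tz": 17.5, "turn": 0}, {"hand": 0, "tx": 132, "ty": -130, "tz": 17.5, "turn": 0}])

```text
time_s: 18.83
tcp_pos: [0.5685, 0.011, 0.2427]
tcp_rot: [-0.09, 1.575, 0.088]
force: [-0.2, 0.6, 0.5]
gripper_width: 0.0002
```

```bash
python3 e.py;python3 - <<'E'
from h import *
a=grab_frame('wrist')[:,:,::-1];cv2.imwrite('pics/w20.png',a)
E
```

```text
18.8333 [0.5685 0.011  0.2427] err d(ty) 149.46  z(tz) 2.29 F [-0.2  0.6  0.5] w 0.0002
```

View pics/w20.png

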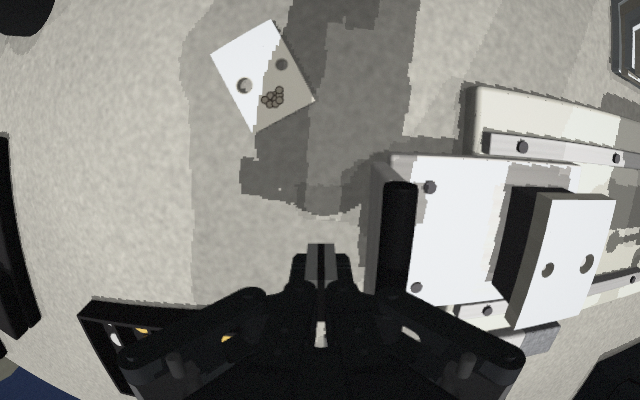

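Request:
step_arm(targets=[{"hand": 0, "tx": 0, "ty": 5, "tz": 0, "turn": 0}, {"hand": 0, "tx": 0, "ty": 9, "tz": 0, "turn": 0}, {"hand": 0, "tx": 0, "ty": 13, "tz": 0, "turn": 0}, {"hand": 0, "tx": 0, "ty": 18, "tz": 0, "turn": 0}, {"hand": 0, "tx": 0, "ty": 25, "tz": 0, "turn": 0}, {"hand": 0, "tx": 0, "ty": 33, "tz": 0, "turn": 0}, {"hand": 0, "tx": 0, "ty": 42, "tz": 0, "turn": 0}, {"hand": 0, "tx": 0, "ty": 52, "tz": 0, "turn": 0}, {"hand": 0, "tx": 0, "ty": 62, "tz": 0, "turn": 0}, {"hand": 0, "tx": 0, "ty": 72, "tz": 0, "turn": 0}, {"hand": 0, "tx": 0, "ty": 82, "tz": 0, "turn": 0}, {"hand": 0, "tx": 0, "ty": 92, "tz": 0, "turn": 0}, {"hand": 0, "tx": 0, "ty": 102, "tz": 0, "turn": 0}, {"hand": 0, "tx": 0, "ty": 112, "tz": 0, "turn": 0}, {"hand": 0, "tx": 0, "ty": 122, "tz": 0, "turn": 0}, {"hand": 0, "tx": 0, "ty": 130, "tz": 0, "turn": 0}, {"hand": 0, "tx": 0, "ty": 136, "tz": 0, "turn": 0}, {"hand": 0, "tx": 0, "ty": 140, "tz": 0, "turn": 0}, {"hand": 0, "tx": 0, "ty": 140, "tz": 0, "turn": 0}])

```text
time_s: 20.47
tcp_pos: [0.5531, 0.1512, 0.2454]
tcp_rot: [-0.089, 1.57, 0.091]
force: [-0.8, -0.2, 0.6]
gripper_width: 0.0001
```

```bash
python3 e.py;python3 - <<'E'
from h import *
a=grab_frame('wrist')[:,:,::-1];cv2.imwrite('pics/w21.png',a)
E
```

```text
20.4667 [0.5531 0.1512 0.2454] err d(ty) 8.46  z(tz) 2.96 F [-0.8 -0.2  0.6] w 0.0001
```

View pics/w21.png

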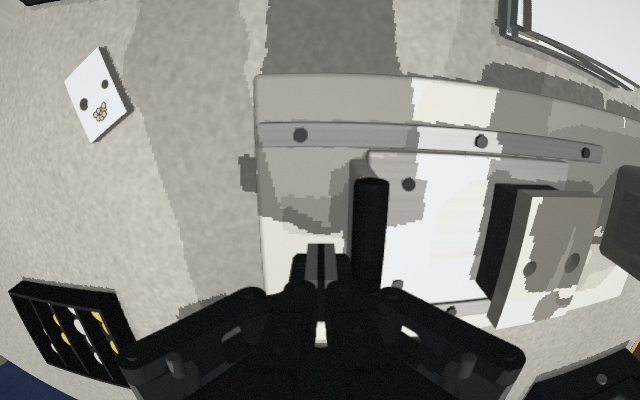

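Request:
step_arm(targets=[{"hand": 0, "tx": 0, "ty": 4, "tz": 0, "turn": 0}, {"hand": 0, "tx": 0, "ty": 8, "tz": 0, "turn": 0}, {"hand": 0, "tx": 0, "ty": 12, "tz": 0, "turn": 0}, {"hand": 0, "tx": 0, "ty": 15, "tz": 0, "turn": 0}, {"hand": 0, "tx": 0, "ty": 17, "tz": 0, "turn": 0}, {"hand": 0, "tx": 0, "ty": 19, "tz": 0, "turn": 0}, {"hand": 0, "tx": 0, "ty": 21, "tz": 0, "turn": 0}, {"hand": 0, "tx": 0, "ty": 21, "tz": 0, "turn": 0}])

```text
time_s: 21.18
tcp_pos: [0.5513, 0.1712, 0.2456]
tcp_rot: [-0.089, 1.569, 0.089]
force: [-0.3, -1.7, -0.4]
gripper_width: -0.0
```

```bash
python3 e.py
```

```text
21.1833 [0.5513 0.1712 0.2456] err d(ty) -11.62  z(tz) 2.74 F [-0.3 -1.7 -0.4] w -0.0
```

Request:
step_arm(targets=[{"hand": 0, "tx": 0, "ty": 2, "tz": 0, "turn": 0}, {"hand": 0, "tx": 0, "ty": 4, "tz": 0, "turn": 0}, {"hand": 0, "tx": 0, "ty": 6, "tz": 0, "turn": 0}, {"hand": 0, "tx": 0, "ty": 6, "tz": 0, "turn": 0}])

```text
time_s: 21.52
tcp_pos: [0.5511, 0.1739, 0.2457]
tcp_rot: [-0.09, 1.569, 0.084]
force: [-0.2, -9.2, 0.6]
gripper_width: -0.0002
```

```bash
python3 e.py
```

```text
21.5167 [0.5511 0.1739 0.2457] err d(ty) -14.28  z(tz) 2.62 F [-0.2 -9.2  0.6] w -0.0002
```

Request:
step_arm(targets=[{"hand": 0, "tx": 0, "ty": 2, "tz": 0, "turn": 0}, {"hand": 0, "tx": 0, "ty": 3, "tz": 0, "turn": 0}, {"hand": 0, "tx": 0, "ty": 3, "tz": 0, "turn": 0}, {"hand": 0, "tx": 0, "ty": 3, "tz": 0, "turn": 0}])

```text
time_s: 21.85
tcp_pos: [0.551, 0.1744, 0.2457]
tcp_rot: [-0.09, 1.569, 0.08]
force: [0.2, -14.9, 1.5]
gripper_width: -0.0001
```

```bash
python3 e.py
```

```text
21.85 [0.551  0.1744 0.2457] err d(ty) -14.87  z(tz) 2.63 F [  0.2 -14.9   1.5] w -0.0001
```

Request:
step_arm(targets=[{"hand": 0, "tx": 0, "ty": -8, "tz": 0, "turn": 0}, {"hand": 0, "tx": 0, "ty": -25, "tz": 0, "turn": 0}, {"hand": 0, "tx": 0, "ty": -50, "tz": 0, "turn": 0}, {"hand": 0, "tx": -30, "ty": -70, "tz": 0, "turn": 0}, {"hand": 0, "tx": -70, "ty": -75, "tz": 0, "turn": 0}, {"hand": 0, "tx": -105, "ty": -75, "tz": 0, "turn": 0}, {"hand": 0, "tx": -120, "ty": -75, "tz": -30, "turn": 0}, {"hand": 0, "tx": -120, "ty": -75, "tz": -30, "turn": 0}])

```text
time_s: 22.52
tcp_pos: [0.5277, 0.1012, 0.3697]
tcp_rot: [-0.085, 1.564, 0.091]
force: [-0.5, -0.9, -1.5]
gripper_width: 0.0003
```

```bash
python3 e.py;python3 - <<'E'
from h import *
s=state();a=grab_frame('wrist')[:,:,::-1];cv2.imwrite('pics/w22.png',a)
b=grab_frame('scene')[:,:,::-1];cv2.imwrite('pics/s22.png',cv2.resize(b[200:350,280:480],None,fx=4,fy=4,interpolation=cv2.INTER_CUBIC))
t=grab_frame('top')[:,:,::-1];cv2.imwrite('pics/t22.png',cv2.resize(t[130:290,180:380],None,fx=4,fy=4,interpolation=cv2.INTER_CUBIC)[:600])
E
```

```text
22.5167 [0.5277 0.1012 0.3697] err d(ty) 55.52  z(tz) 33.44 F [-0.5 -0.9 -1.5] w 0.0003
```

View pics/w22.png

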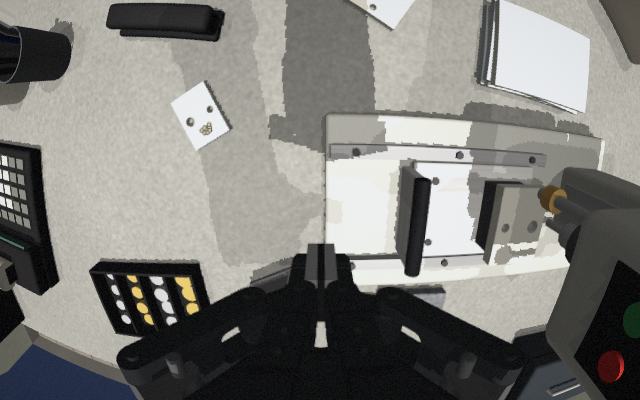

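View pics/s22.png

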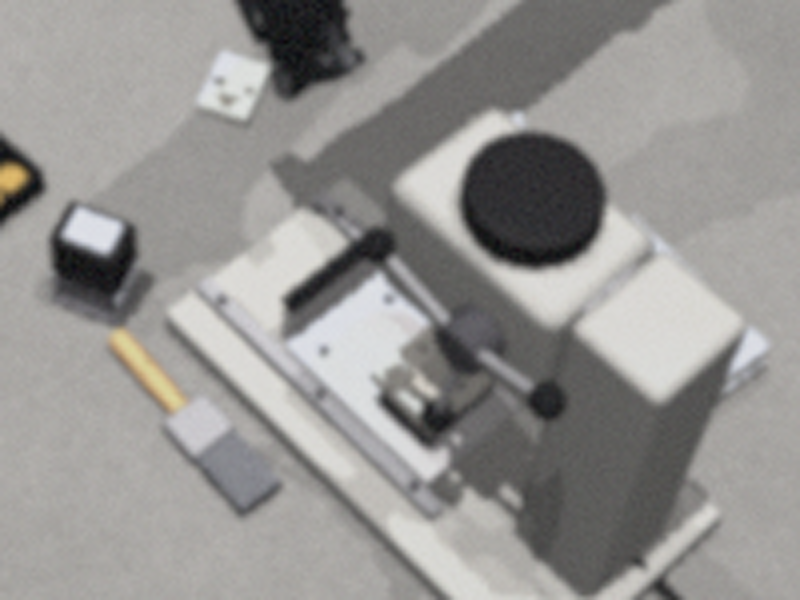

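View pics/t22.png

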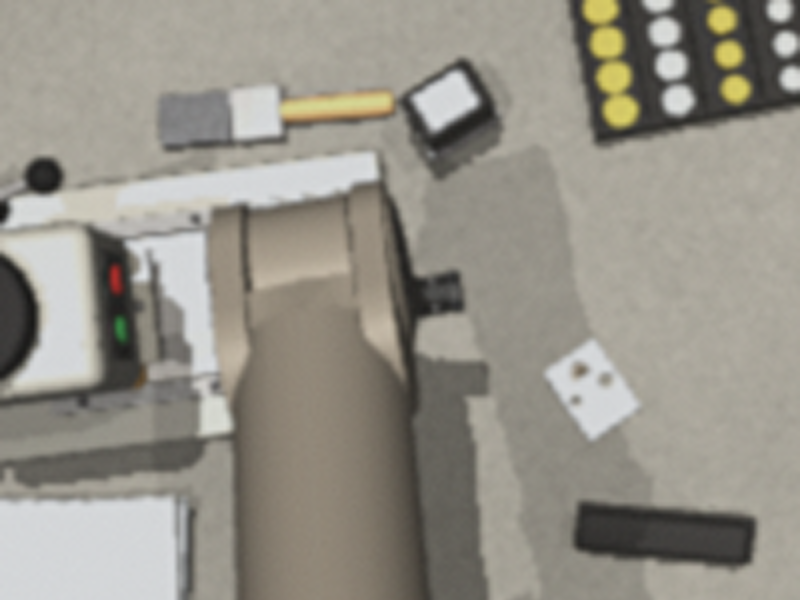

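Run:
```python
from m import *
f=lambda c,r,z:ray('scene',280+c/4,200+r/4,z)
a=(f(245,122,.09)+f(162,180,.09))/2;b2=(f(377,243,.09)+f(290,300,.09))/2
print((b2-a)@d)
s=state();p,r=s['tcp_pos'],s['tcp_rot']
h=(wray(422,180,.093,p,r)+wray(412,272,.093,p,r))/2;print('handle d rel seat',(h-seat)@d,'expect .035')
for q in [(506,229),(532,227)]:print((wray(*q,.09,p,r)-seat)@d)
```

```text
0.14941954260696255
handle d rel seat 0.031035342398930146 expect .035
0.12868616487319462
0.16349275735934046
```

```bash
python3 -c "
from rig import *
print(sign_off())"
```

```text
the job is handed in; nothing more can be done
None
```

The pad is turned over and seated on both pins, the carriage is pushed in to its stop, and the job is handed in after about 22.7 s. `sign_off` reports no verdict, so the result below rests on my own checks.

**How it went:** The moves only allow turning about the vertical, so I could not tilt the gripper. I gripped the pad near one end and pivoted it in the jaws against the pad block. Then I laid it plain face up on the clear patch, took a new grip at its middle, and lowered it onto the pins. Last, I pushed the handle in with closed fingers.

**Last checks:**
- **Pad:** The plain face is up and the large hole is on the large pin. Both pins stayed centred in their holes, and the hand stopped at the height worked out for a fully seated pad. Seen afterwards from above and from the side, it looked just as it did when first seated.
- **Carriage:** Pushing a further 3 mm moved it only about 0.5 mm, and the force rose from 9 N to 15 N, so it was against its stop. The scene camera gives 149 mm of travel. The wrist camera gives 146 mm from the handle and 146 to 149 mm from the holes, which I put down to reading pixels off the image by eye.
- **Bystanders:** Those visible in the last pictures appear where they started; I did not measure them.
- **Robot:** The arm is clear of everything.

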